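# Pull out the pantry drawer and hang the caddy on the hook

## Robot

A 6-joint arm with a two-finger parallel gripper is mounted at the origin on the work surface. World frame = base frame: x ahead of the robot, y to its left, z up, the work surface at z = 0. Lengths are in mm, angles in rad, forces in N, time in s.
With the tool pointing down it reaches from about 300 to 775 mm from the base axis. Payload 14.6 kg.
Tool frame: the origin (TCP) lies between the finger pads; the fingertips stand manip.nose_length ahead of it and the grasp point (between the pads) lies 11 mm behind it (manip.nose_length is the distance from the TCP to the fingertips, in mm); z points along the fingers, y is the line along which they close (so a half turn about z gives the same grasp; the last joint's range is limited). The gripper opens to 94 mm and grips with 3 to 60 N. Pads are 16 mm wide; open, the fingers measure 119 mm over their backs; the gripper's body (75 mm by 177 mm) begins 78 mm behind the grasp point.
Start: joints at [1.245, 0.3, 1.521, -0, 1.321, -0.067], TCP at [140.754, 531.674, 213.446] pointing down, gripper open.
Joint ranges: [-3.03, 3.03], [-0.79, 2.21], [0.23, 2.52], [-1.04, 4.18], [0, 3.07], [-2.55, 2.55]. Speed limits (rad/s): [2.22, 2.22, 2.57, 3.14, 3.14, 3.14].

## Interface

Orientations are given as [roll, pitch, yaw] about the fixed x, y, z axes, in that order (R = Rz(yaw) Ry(pitch) Rx(roll)).
In Python, from cell import manip, cams, job gives the robot as it stands.
- The arm moves only by the tool jog_arm, never from a script. Its argument "commands" is a list of rows, each an object of numbers: "dx", "dy", "dz": the shift along the tool's x, y, z each as a share of 40 mm, from -1 to 1; "ax", "ay", "az": the turn, a rotation vector about the tool's x, y, z each as a share of 10 degrees, from -1 to 1; "gripper": the closure, from 0 (fully open) to 1 (shut). A call has 1 to 10 rows; each row shifts and turns the commanded pose from where the row before left it, along the tool's axes as they then stand; what a row does not reach is not made up. A row lasts 1/8 s, in which the tool goes at most 62.5 mm and 10.7 degrees, less where a joint would pass 70% of its speed; a pose out of reach is approached as far as the arm can. A call with a number of a shift or a turn outside -1 to 1 is refused whole. A call with a gripper value outside its range is refused whole. The fingers move at their own pace and stop on an object; "squeeze" is the grip in N (left out, the last holds). Time passes only in rows, so rows that do not move let the fingers close. It gives the time, the measured TCP pose, the force, the opening and the grip force at its end, in the units of the state.
- manip.read_state(): the state, without advancing time (a new reading comes with each control period).
- cams.camera(name): name is "side" or "top" or "wrist"; returns a dict with "image" (480x640x3 uint8, red, green, blue), "fx", "fy", "cx", "cy" (pixels), "world_to_cam" (4x4, takes a point from world to camera coordinates). Camera axes: x right, y down, z forward; pixel columns grow to the right and rows downward; lengths in mm; the calibration is good to about 2 mm. A picture is of the moment at which its call begins. There is no depth.
- job.sign_off(): hands the job in; it is judged then, once.
The state is a dict: "clock": time; "joints": joint angles; "qd": joint speeds; "effort": joint torques, N m; "eef_pos": TCP position; "eef_rot": TCP orientation; "wrist_force": force on the tool from outside, world axes, zero at the start; "moment": the same for the moment, N m; "finger_gap": finger opening in mm; "finger_force": force on a finger pad.
Only numpy, scipy, OpenCV 4.12 (cv2) and the standard library are available. Lean on these libraries where they do the work, as an engineer would, in place of code of your own. Each camera call takes 0.05 s, during which the arm holds its last target. There are 200 camera calls.

## Task

Pull the pantry drawer all the way out to its stop, lift the green caddy out of it and hang the caddy by the middle of its wooden handle bar on the hook of the stand, so that it hangs level and still. Leave the drawer fully open, keep the caddy upright throughout, and do not shift the jars, bowl, mug or spoon on the counter.

Things in the scene. Friction and masses are not known exactly. Their poses are not given: they have to be found in the camera images.
- cabinet_front (a point): Foot of the middle of the shut drawer's outer face, on the counter. White drawer unit, fixed, 240 deep (x, behind this point) x 240 wide (y) x 150 mm high; x points into the cabinet, z up; its front looks along -x (towards the robot). A dark wire rack on its top, 220 wide, reaches from 33 mm in front of this point to 230 mm behind it; two fixed jars on the rack's rear half reach 247 mm up
- rack_edge (a point): Middle of the wire rack's front cross wire (6 mm thick, along the cabinet's y), 172 mm above the counter, right above the pull of the shut drawer. It leaves no room there for a gripper pointing straight down; one tilted about 40 degrees, fingers pointing down and towards the cabinet, fits. The front part of the opened drawer lies clear of the rack
- drawer (a joint): How far the drawer is out, m: 0 shut, 0.18 at its stop. Slides along the cabinet's -x, starts up to 8 mm open, stays where left, takes 2 to 5 N. Grey front 234 wide, upper edge 98 mm above the counter, 14 mm thick, side walls 60 mm high; inside 200 mm wide, floor 18 mm above the counter
- drawer_pull (a point): Centre of the brass pull on the drawer front, 60 mm above the counter: a block 28 wide (y) x 26 high x 18 mm deep (x), whose centre stands 33 mm in front of the drawer front on a stem 16 mm thick. It moves with the drawer; axes as the cabinet's
- caddy: Loose green sheet-metal caddy with a wooden handle bar, about 0.16 kg, open at the top; it stands in the front half of the drawer (a short can 52 mm across, 55 mm high, behind it may stay there). Body 70 (x) x 100 (y) x 42 mm high, origin under its centre, z up. Two thin steel uprights at y = +-48 mm carry the bar
- caddy_bar (a point): Centre of the caddy's wooden handle bar, 103 mm above the caddy's underside: 10 thick (x) x 104 long (y) x 14 mm high (z), so that its underside is 96 mm above the caddy's underside and 54 mm above the caddy's rim; the opening under the bar is 92 mm long. Axes as the caddy's
- hook_stand: Dark steel stand with one hook, fixed: round foot 100 mm across, 12 mm high; post 16 mm thick, 255 mm high; hook of 8 mm round bar, level from the post along the stand's own -x (roughly towards the robot), its centre line 235 mm above the counter, for 88 mm, then turned up. Origin under the post
- hook_stand_tip (a point): End of the upturned hook, 104 mm from the post along the stand's -x, 257 mm above the counter (its rounded end reaches 261 mm)
- jar_oats: Loose glass jar of oats with a brass-coloured lid, 74 mm across, 125 mm high; origin under its centre; bystander
- jar_corn: Loose glass jar of red-brown corn with a brass-coloured lid, 80 mm across, 145 mm high; origin under its centre; bystander
- jar_rice: Loose glass jar of rice with a white lid, 76 mm across, 105 mm high; origin under its centre; bystander
- bowl: Loose white bowl, 140 mm across, 55 mm high; origin under its centre; bystander
- mug: Loose blue mug, 76 mm across, 85 mm high; origin under its centre; bystander
- spoon: Loose wooden spoon 220 mm long on the chopping board; bystander

How it is judged:
By the outcome, as a careful person would: the job done as asked, in the order asked, and still so for the second after the job is handed in, with the robot touching nothing.
It also fails if it takes over 70 s, if anything falls off the work surface, if the arm or the gripper's body presses on something with over 40 N, if the wrist force passes 120 N, or if a joint passes its speed limit or range.

## Working session

There is one attempt and no reset: what is moved stays moved. The work goes in short steps, Python scripts to look and compute and a tool call to move; the robot and the scene stay as the last step left them, time stands still between calls to the robot, and variables do not carry over. Pictures are saved under pics/ and viewed, at most 10 in all, crops included, and the job is handed in when it is done.

Besides the shell and the picture viewer there is one more tool, called after "Call:" in YAML: its name, and indented under it one key for each argument. jog_arm: Moves the arm, as the interface text tells. Shift numbers are shares of 40 mm and turn numbers shares of 10 degrees, none past 1 either way. Its arguments: {"type":"object","properties":{"commands":{"type":"array"},"squeeze":{"type":"number"}},"required":["commands"]}

```bash
mkdir -p pics; ls; python3 - <<'E'
from cell import manip,cams,job
import cv2,numpy as np
s=manip.read_state();print(s);print(manip.nose_length)
for n in("side","top"):
    c=cams.camera(n);cv2.imwrite(f"pics/{n}0.png",c["image"][:,:,::-1]);print(n,c["fx"],c["cx"],c["cy"],np.round(c["world_to_cam"],3).tolist())
E
```

```text
pics
{'clock': 0.0, 'joints': array([ 1.24540411e+00,  3.00447909e-01,  1.52154718e+00, -3.39042709e-05,
        1.32071754e+00, -6.65993334e-02]), 'qd': array([-0.00105411,  0.00077928,  0.00027776, -0.00040996, -0.00013615,
        0.00104735]), 'effort': array([-7.92906267e-04, -5.31806481e+01, -3.52734804e+01,  7.08226603e-02,
        2.43505149e-02, -1.13238042e-05]), 'eef_pos': array([140.68497445, 531.44933759, 212.91339301]), 'eef_rot': array([-3.14047297e+00, -4.17672400e-05,  2.88280816e+00]), 'wrist_force': array([-0.24524742, -0.45991588, -0.24009258]), 'moment': array([0.03939756, 0.00343247, 0.01101665]), 'finger_force': 0.0, 'finger_gap': 93.92671519027738}
8.0
side 448.57555789924993 319.36495328262964 239.5239469996326 [[0.801, -0.599, 0.01, -476.114], [-0.457, -0.622, -0.636, 325.341], [0.387, 0.505, -0.771, 1163.812], [0.0, 0.0, 0.0, 1.0]]
top 544.14581888357 318.03637334579486 243.30134590510784 [[0.009, -1.0, 0.007, -40.996], [-0.996, -0.01, -0.086, 551.749], [0.086, -0.006, -0.996, 1667.983], [0.0, 0.0, 0.0, 1.0]]
```

View pics/side0.png

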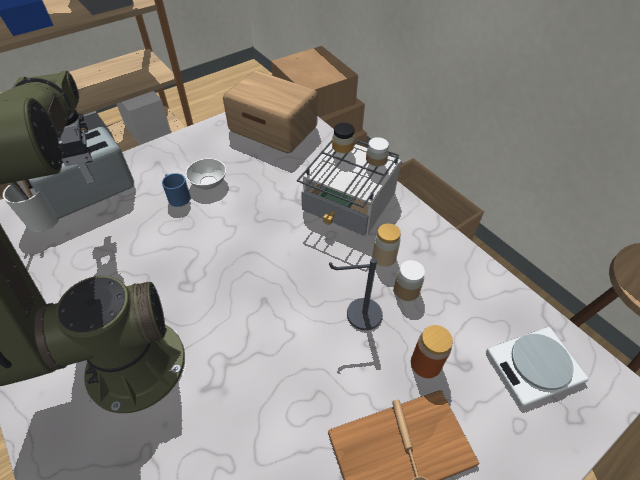

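View pics/top0.png

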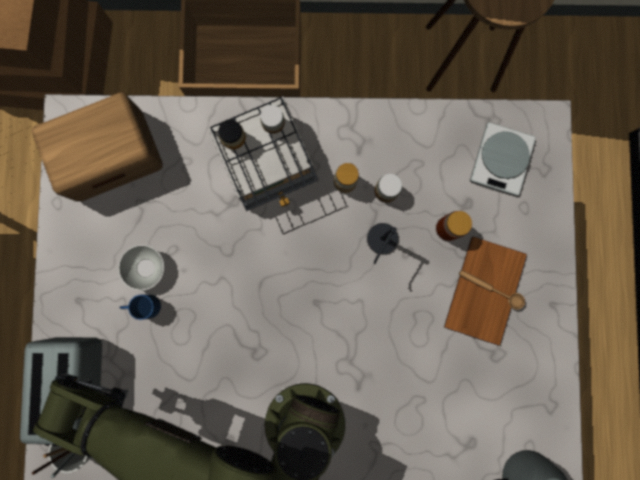

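The side view shows the pull at about (328,217), the rack's front wire from (300,180) to (363,207), and the hook tip at about (331,265). In the top view the pull is at (284,201), the cabinet front runs from (245,207) to (316,180), and the post is at about (385,238). I'll zoom in for accuracy.

```bash
python3 - <<'E'
import cv2,numpy as np
t=cv2.imread("pics/top0.png");s=cv2.imread("pics/side0.png")
a=cv2.resize(t[90:280,200:440],(760,600),interpolation=cv2.INTER_CUBIC) 
a=cv2.resize(t[95:275,200:440],(800,600),interpolation=cv2.INTER_CUBIC)
b=cv2.resize(s[130:340,270:440],None,fx=2.85,fy=2.85,interpolation=cv2.INTER_CUBIC)
cv2.imwrite("pics/a.png",a);cv2.imwrite("pics/b.png",b[:600])
E
```

```text
(no output)
```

View pics/a.png

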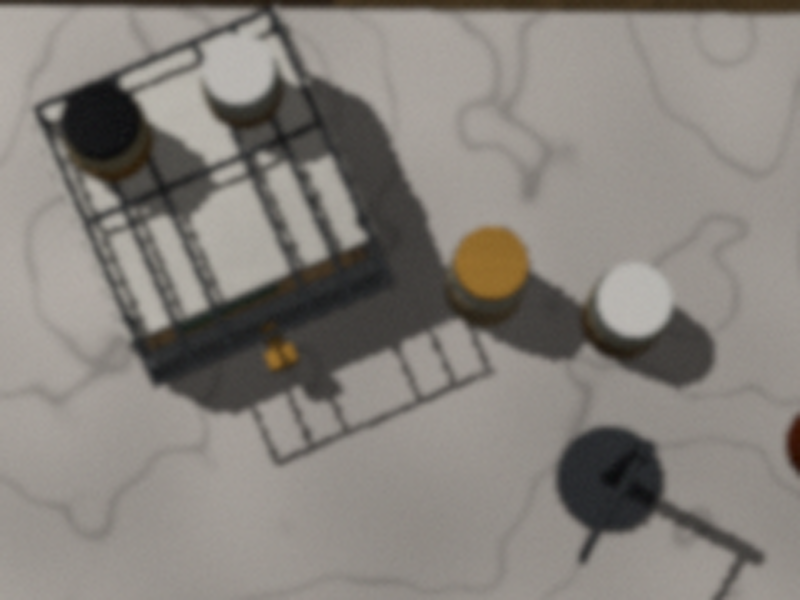

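View pics/b.png

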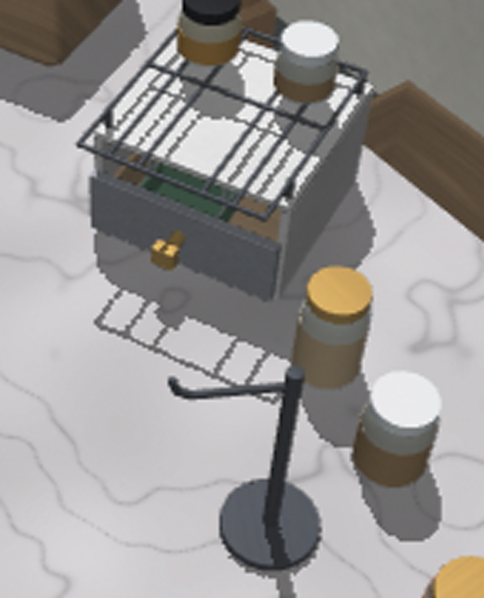

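The top crop gives the pull at (281,354), which is full-image (284,201), and the foot centre at (610,480), which is (383,239). The side crop gives the front wire from (80,146) to (268,216), the hook tip at (175,383) and the post top at (296,371).

```bash
cat > h.py <<'E'
import numpy as np,cv2
from cell import manip,cams,job
from scipy.spatial.transform import Rotation as R
C={n:cams.camera(n) for n in("side","top")}
def ray(c,u,v):
    M=np.array(c["world_to_cam"]);d=np.array([(u-c["cx"])/c["fx"],(v-c["cy"])/c["fy"],1])
    r=M[:3,:3].T@d;return -M[:3,:3].T@M[:3,3],r/np.linalg.norm(r)
def plane(c,u,v,z):
    o,r=ray(c,u,v);return o+r*(z-o[2])/r[2]
def tri(p,q):
    (a,r),(b,s)=ray(C["side"],*p),ray(C["top"],*q)
    t=np.linalg.lstsq(np.c_[r,-s],b-a,rcond=None)[0];x,y=a+r*t[0],b+s*t[1]
    return (x+y)/2,np.linalg.norm(x-y)
def proj(c,p):
    q=np.array(c["world_to_cam"])@np.r_[p,1];return q[0]/q[2]*c["fx"]+c["cx"],q[1]/q[2]*c["fy"]+c["cy"]
def hsv(n):return cv2.cvtColor(C[n]["image"],cv2.COLOR_RGB2HSV)
E
python3 - <<'E'
from h import *
np.set_printoptions(precision=1,suppress=True)
P={}
for n,(u,v) in dict(side=(328,217),top=(284,201)).items():
    h=hsv(n);m=cv2.inRange(h,(10,130,90),(30,255,255));w=np.zeros_like(m);w[v-12:v+13,u-12:u+13]=1;m*=w
    ys,xs=np.nonzero(m);P[n]=(xs.mean(),ys.mean());print(n,len(xs),P[n],xs.min(),xs.max(),ys.min(),ys.max())
print("pull",*tri(P["side"],P["top"]),plane(C["side"],*P["side"],60),plane(C["top"],*P["top"],60))
S=C["side"];f=lambda u,v:(270+u/2.85,130+v/2.85); g=lambda u,v:(200+u/3.3333,95+v/3.3333)
L,Rr=plane(S,*f(80,146),172),plane(S,*f(268,216),172)
print("wire",L,Rr,np.linalg.norm(L-Rr),"mid",(L+Rr)/2,"dir",np.degrees(np.arctan2(*(L-Rr)[[1,0]])))
a,b=plane(S,*f(93,178),98),plane(S,*f(279,243),98);print("drawer top front",a,b,np.linalg.norm(a-b),np.degrees(np.arctan2(*(a-b)[[1,0]])),(a+b)/2)
print("tip",*tri(f(176,384),g(584,558)),plane(S,*f(176,384),257))
print("posttop",*tri(f(296,371),g(647,449)),plane(S,*f(296,371),255))
# foot
for n,(u,v) in dict(side=(365,314),top=(383,239)).items():
    h=hsv(n);m=(h[...,2]<75).astype(np.uint8);w=np.zeros_like(m);w[v-22:v+22,u-22:u+22]=1;m*=w
    m=cv2.morphologyEx(m,cv2.MORPH_OPEN,np.ones((9,9)));c=max(cv2.findContours(m,0,2)[0],key=len);e=cv2.fitEllipse(c);print(n,e,plane(C[n],*e[0],12 if n=="top" else 6))
print("foot",plane(S,*f(270,523),12),plane(C["top"],*g(610,480),12))
for n in C:
  for k,p in dict(rackmid=(L+Rr)/2,).items(): print(n,k,proj(C[n],p))
E
```

```text
side 42 (np.float64(327.8809523809524), np.float64(217.38095238095238)) 323 332 212 223
top 48 (np.float64(283.6875), np.float64(201.27083333333334)) 280 288 198 205
pull [677.4  69.8  66. ] 2.878746923489359 [682.1  73.4  60. ] [677.1  70.9  60. ]
wire [635.  165.1 172. ] [729.7 -31.9 172. ] 218.57977517854573 mid [682.4  66.6 172. ] dir 115.67882525238927
drawer top front [660.7 179.8  98. ] [764.5 -19.1  98. ] 224.35193141892208 117.57336921546221 [712.6  80.4  98. ]
tip [ 484.1 -188.9  254.5] 4.08510448188018 [ 484.7 -191.3  257. ]
posttop [ 572.  -239.3  257.1] 3.284602305455868 [ 574.7 -239.   255. ]Traceback (most recent call last):
  File "<stdin>", line 17, in <module>
ValueError: max() iterable argument is empty
```

```bash
python3 - <<'E'
from h import *
np.set_printoptions(precision=1,suppress=True)
S,T=C["side"],C["top"]
f=lambda u,v:(270+u/2.85,130+v/2.85); g=lambda u,v:(200+u/3.3333,95+v/3.3333)
def sub(c,p,q,half=4,sign=1,n=40):
    # darkest-ridge samples along normal to p-q
    p,q=np.array(p),np.array(q);d=(q-p)/np.linalg.norm(q-p);nn=np.array([-d[1],d[0]]);G=cv2.cvtColor(c["image"],cv2.COLOR_RGB2GRAY).astype(np.float32);o=[]
    t=np.arange(-half,half+.1,.25)
    for k in np.linspace(.05,.95,n):
        x=p+(q-p)*k+nn*t[:,None]
        val=cv2.remap(G,x[:,0].astype(np.float32),x[:,1].astype(np.float32),cv2.INTER_LINEAR)[:,0];o.append(x[val.argmin()])
    vx,vy,x0,y0=cv2.fitLine(np.array(o,np.float32),cv2.DIST_HUBER,0,.01,.01).ravel()
    l=np.array([vx,vy]);c0=np.array([x0,y0]);return c0+l*((p-c0)@l),c0+l*((q-c0)@l)
def rep(name,c,p,q,z,**k):
    a,b=sub(c,p,q,**k);A,B=plane(c,*a,z),plane(c,*b,z);D=A-B;print(name,a,b,A,B,"mid",(A+B)/2,"len",np.linalg.norm(D),"yaw",np.degrees(np.arctan2(D[1],D[0]))-90)
rep("wire side",S,f(80,146),f(268,216),172,half=2)
rep("shadow side",S,f(96,322),f(275,400),0,half=2)
rep("shadow top",T,g(278,462),g(490,372),0,half=2)
rep("rear wire top",T,g(42,108),g(272,10),172,half=2)
rep("rackL top",T,g(140,345),g(42,108),172,half=2)
print("rear corners",plane(T,*g(42,108),172),plane(T,*g(272,10),172))
print("foot",plane(S,*f(270,523),12),plane(T,*g(610,480),12))
for z,p in((98,(93,178)),(98,(279,243)),(20,(95,235)),):print(plane(S,*f(*p),z))
h=hsv("top")[130:220,215:330];print(h[207-130-3,245-215+5])
E
```

```text
wire side [298.1 181.2] [363.4 207.4] [635.3 165.3 172. ] [723.9 -35.7 172. ] mid [679.6  64.8 172. ] len 219.75435290702018 yaw 23.794169376709533
shadow side [303.6 243.2] [366.2 271. ] [586.5  73.5   0. ] [ 676.6 -127.4    0. ] mid [631.6 -27.    0. ] len 220.14941045111763 yaw 24.161283626315353
shadow top [283.2 233.2] [346.6 205.6] [585.   74.3   0. ] [ 675.2 -125.2    0. ] mid [630.1 -25.4   0. ] len 219.0042701782187 yaw 24.33043491218733
rear wire top [212.9 128.1] [280.8  96.4] [869.8 271.6 172. ] [966.3  77.2 172. ] mid [918.1 174.4 172. ] len 217.00105074053215 yaw 26.40648541613679
rackL top [241.3 198.8] [212.1 127.6] [664.6 185.5 172. ] [871.3 274.2 172. ] mid [767.9 229.8 172. ] len 224.92024096159847 yaw -246.7739996848594
rear corners [872.  272.6 172. ] [961.5  74.9 172. ]
foot [ 571.9 -241.7   12. ] [ 568.7 -239.3   12. ]
[660.7 179.8  98. ]
[764.5 -19.1  98. ]
[652.9 167.4  20. ]
[120   8  34]
```

Cabinet yaw is about 24°. The pull is near (676,68,60) and consistent with the wire directly above it. The stand is at (571,-240) with the hook pointing along about 151°. Next is a small row planner for the pre-grasp.

```bash
cat > plan.py <<'E'
import numpy as np
from scipy.spatial.transform import Rotation as R, Slerp
from cell import manip
Z=np.array([0,0,1.])
def tool(z,y):
    z=np.array(z,float)/np.linalg.norm(z);y=np.array(y,float);y-=z*(y@z);y/=np.linalg.norm(y)
    return R.from_matrix(np.c_[np.cross(y,z),y,z])
def rows(p,r,n,start=None):
    s=manip.read_state()
    p0,r0=start or (s["eef_pos"],R.from_euler("xyz",s["eef_rot"]))
    sl=Slerp([0,1],R.concatenate([r0,r]));q,o=p0,r0
    for k in range(1,n+1):
        pk=p0+(p-p0)*k/n;rk=sl(k/n)
        d=np.round(o.inv().apply(pk-q)/40,2);w=np.round(np.degrees((o.inv()*rk).as_rotvec())/10,2)
        print(k,d,w); q=q+o.apply(d*40);o=o*R.from_rotvec(np.radians(w*10))
    return q,o
y=np.radians(24);ex=np.array([np.cos(y),np.sin(y),0]);ey=np.array([-np.sin(y),np.cos(y),0])
t=np.radians(40);a=np.sin(t)*ex-np.cos(t)*Z
PT=tool(a,ey);pull=np.array([676,68,60.])
E
python3 -c "
from plan import *
s=rows(pull-69*a,PT,20)"
```

```text
1 [-0.75 -0.42  0.13] [-0.07 -0.19 -0.19]
2 [-0.73 -0.45  0.14] [-0.07 -0.19 -0.18]
3 [-0.72 -0.48  0.16] [-0.06 -0.2  -0.19]
4 [-0.69 -0.5   0.19] [-0.07 -0.19 -0.18]
5 [-0.67 -0.52  0.2 ] [-0.07 -0.19 -0.19]
6 [-0.64 -0.55  0.21] [-0.07 -0.19 -0.19]
7 [-0.62 -0.57  0.23] [-0.06 -0.2  -0.18]
8 [-0.59 -0.59  0.24] [-0.07 -0.19 -0.19]
9 [-0.57 -0.62  0.26] [-0.07 -0.19 -0.18]
10 [-0.53 -0.63  0.26] [-0.07 -0.19 -0.19]
11 [-0.51 -0.66  0.28] [-0.07 -0.19 -0.19]
12 [-0.47 -0.68  0.28] [-0.06 -0.2  -0.18]
13 [-0.44 -0.69  0.29] [-0.07 -0.19 -0.19]
14 [-0.41 -0.71  0.3 ] [-0.07 -0.19 -0.18]
15 [-0.38 -0.73  0.3 ] [-0.07 -0.19 -0.19]
16 [-0.34 -0.74  0.31] [-0.07 -0.2  -0.19]
17 [-0.3  -0.75  0.3 ] [-0.06 -0.19 -0.18]
18 [-0.28 -0.77  0.31] [-0.07 -0.19 -0.19]
19 [-0.23 -0.78  0.31] [-0.07 -0.19 -0.18]
20 [-0.2 -0.8  0.3] [-0.07 -0.19 -0.19]
```

Call:
jog_arm:
  commands:
    - {"dx": -0.75,"dy": -0.42,"dz": 0.13,"ax": -0.07,"ay": -0.19,"az": -0.19}
    - {"dx": -0.73,"dy": -0.45,"dz": 0.14,"ax": -0.07,"ay": -0.19,"az": -0.18}
    - {"dx": -0.72,"dy": -0.48,"dz": 0.16,"ax": -0.06,"ay": -0.2,"az": -0.19}
    - {"dx": -0.69,"dy": -0.5,"dz": 0.19,"ax": -0.07,"ay": -0.19,"az": -0.18}
    - {"dx": -0.67,"dy": -0.52,"dz": 0.2,"ax": -0.07,"ay": -0.19,"az": -0.19}
    - {"dx": -0.64,"dy": -0.55,"dz": 0.21,"ax": -0.07,"ay": -0.19,"az": -0.19}
    - {"dx": -0.62,"dy": -0.57,"dz": 0.23,"ax": -0.06,"ay": -0.2,"az": -0.18}
    - {"dx": -0.59,"dy": -0.59,"dz": 0.24,"ax": -0.07,"ay": -0.19,"az": -0.19}
    - {"dx": -0.57,"dy": -0.62,"dz": 0.26,"ax": -0.07,"ay": -0.19,"az": -0.18}
    - {"dx": -0.53,"dy": -0.63,"dz": 0.26,"ax": -0.07,"ay": -0.19,"az": -0.19}

```text
schema error: expected keys dx, dy, dz, ax, ay, az, gripper
```

Call:
jog_arm:
  commands:
    - {"dx": -0.51,"dy": -0.66,"dz": 0.28,"ax": -0.07,"ay": -0.19,"az": -0.19}
    - {"dx": -0.47,"dy": -0.68,"dz": 0.28,"ax": -0.06,"ay": -0.2,"az": -0.18}
    - {"dx": -0.44,"dy": -0.69,"dz": 0.29,"ax": -0.07,"ay": -0.19,"az": -0.19}
    - {"dx": -0.41,"dy": -0.71,"dz": 0.3,"ax": -0.07,"ay": -0.19,"az": -0.18}
    - {"dx": -0.38,"dy": -0.73,"dz": 0.3,"ax": -0.07,"ay": -0.19,"az": -0.19}
    - {"dx": -0.34,"dy": -0.74,"dz": 0.31,"ax": -0.07,"ay": -0.2,"az": -0.19}
    - {"dx": -0.3,"dy": -0.75,"dz": 0.3,"ax": -0.06,"ay": -0.19,"az": -0.18}
    - {"dx": -0.28,"dy": -0.77,"dz": 0.31,"ax": -0.07,"ay": -0.19,"az": -0.19}
    - {"dx": -0.23,"dy": -0.78,"dz": 0.31,"ax": -0.07,"ay": -0.19,"az": -0.18}
    - {"dx": -0.2,"dy": -0.8,"dz": 0.3,"ax": -0.07,"ay": -0.19,"az": -0.19}

```text
schema error: expected keys dx, dy, dz, ax, ay, az, gripper
```

```bash
python3 - <<'E'
from plan import *
from cell import cams
import cv2
from h import proj,ray
c=cams.camera("wrist");im=np.ascontiguousarray(c["image"][:,:,::-1])
for p in(pull,):print("pull expected px",proj(c,p))
cv2.imwrite("pics/w1.png",im)
m=cv2.inRange(cv2.cvtColor(c["image"],cv2.COLOR_RGB2HSV),(10,130,90),(30,255,255))
n,l,st,ce=cv2.connectedComponentsWithStats(m)
for i in range(1,n):
    if st[i,4]>200:print(st[i],ce[i])
s=manip.read_state();print(s["clock"],s["eef_pos"],np.round(s["eef_rot"],3),s["wrist_force"],s["joints"]); rows(pull+11*a,PT,5)
E
```

```text
pull expected px (np.float64(104.85187344291919), np.float64(654.7554991013529))
[ 506  346   41   68 1039] [531.60731473 379.20692974]
[ 85 350  18  64 320] [ 90.490625 383.3625  ]
[ 286  433  310   18 3245] [443.73651772 444.45423729]
0.45 [140.73230036 531.65094335 213.41635367] [-3.141 -0.     2.883] [-0.5191128   0.30091643 -0.118602  ] [ 1.24542345e+00  2.99911339e-01  1.52105433e+00  1.43993893e-06
  1.32072183e+00 -6.66243161e-02]
1 [-3.21 -1.53  0.81] [-0.27 -0.77 -0.74]
2 [-2.85 -1.98  1.13] [-0.27 -0.77 -0.75]
3 [-2.39 -2.37  1.39] [-0.27 -0.77 -0.74]
4 [-1.87 -2.72  1.55] [-0.28 -0.77 -0.75]
5 [-1.27 -3.01  1.62] [-0.27 -0.76 -0.74]
```

View pics/w1.png

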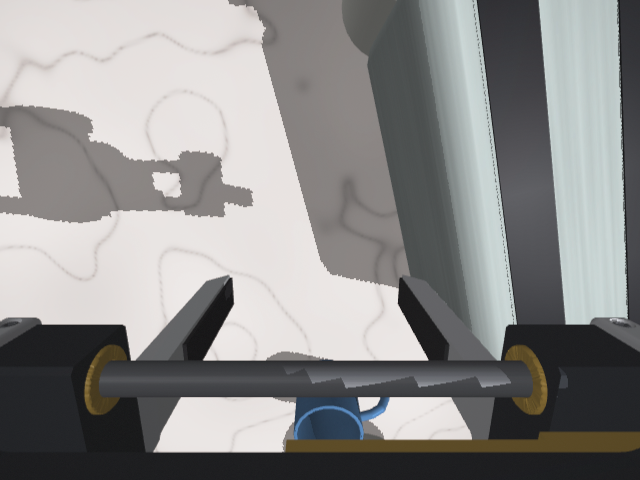

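The wrist view is still at the start pose because the rows were refused: each one needs the gripper key. The mug is at the bottom centre (330,415), well below the path. I'm resending the rows with that key.

Call:
jog_arm:
  commands:
    - {"dx": -0.75,"dy": -0.42,"dz": 0.13,"ax": -0.07,"ay": -0.19,"az": -0.19,"gripper": 0}
    - {"dx": -0.73,"dy": -0.45,"dz": 0.14,"ax": -0.07,"ay": -0.19,"az": -0.18,"gripper": 0}
    - {"dx": -0.72,"dy": -0.48,"dz": 0.16,"ax": -0.06,"ay": -0.2,"az": -0.19,"gripper": 0}
    - {"dx": -0.69,"dy": -0.5,"dz": 0.19,"ax": -0.07,"ay": -0.19,"az": -0.18,"gripper": 0}
    - {"dx": -0.67,"dy": -0.52,"dz": 0.2,"ax": -0.07,"ay": -0.19,"az": -0.19,"gripper": 0}
    - {"dx": -0.64,"dy": -0.55,"dz": 0.21,"ax": -0.07,"ay": -0.19,"az": -0.19,"gripper": 0}
    - {"dx": -0.62,"dy": -0.57,"dz": 0.23,"ax": -0.06,"ay": -0.2,"az": -0.18,"gripper": 0}
    - {"dx": -0.59,"dy": -0.59,"dz": 0.24,"ax": -0.07,"ay": -0.19,"az": -0.19,"gripper": 0}
    - {"dx": -0.57,"dy": -0.62,"dz": 0.26,"ax": -0.07,"ay": -0.19,"az": -0.18,"gripper": 0}
    - {"dx": -0.53,"dy": -0.63,"dz": 0.26,"ax": -0.07,"ay": -0.19,"az": -0.19,"gripper": 0}

```text
clock: 1.7
eef_pos: [388.8, 290.2, 163.3]
eef_rot: [3.077, 0.35, -3.082]
wrist_force: [-0.1, 0.7, 0.0]
finger_gap: 94.3
finger_force: 0.0
```

Call:
jog_arm:
  commands:
    - {"dx": -0.51,"dy": -0.66,"dz": 0.28,"ax": -0.07,"ay": -0.19,"az": -0.19,"gripper": 0}
    - {"dx": -0.47,"dy": -0.68,"dz": 0.28,"ax": -0.06,"ay": -0.2,"az": -0.18,"gripper": 0}
    - {"dx": -0.44,"dy": -0.69,"dz": 0.29,"ax": -0.07,"ay": -0.19,"az": -0.19,"gripper": 0}
    - {"dx": -0.41,"dy": -0.71,"dz": 0.3,"ax": -0.07,"ay": -0.19,"az": -0.18,"gripper": 0}
    - {"dx": -0.38,"dy": -0.73,"dz": 0.3,"ax": -0.07,"ay": -0.19,"az": -0.19,"gripper": 0}
    - {"dx": -0.34,"dy": -0.74,"dz": 0.31,"ax": -0.07,"ay": -0.2,"az": -0.19,"gripper": 0}
    - {"dx": -0.3,"dy": -0.75,"dz": 0.3,"ax": -0.06,"ay": -0.19,"az": -0.18,"gripper": 0}
    - {"dx": -0.28,"dy": -0.77,"dz": 0.31,"ax": -0.07,"ay": -0.19,"az": -0.19,"gripper": 0}
    - {"dx": -0.23,"dy": -0.78,"dz": 0.31,"ax": -0.07,"ay": -0.19,"az": -0.18,"gripper": 0}
    - {"dx": -0.2,"dy": -0.8,"dz": 0.3,"ax": -0.07,"ay": -0.19,"az": -0.19,"gripper": 0}

```text
clock: 2.95
eef_pos: [641.9, 63.4, 127.7]
eef_rot: [-3.133, 0.659, -2.747]
wrist_force: [0.8, 0.6, -0.7]
finger_gap: 94.5
finger_force: 0.0
```

```bash
python3 - <<'E'
from plan import *
from cell import cams
import cv2
from h import proj
c=cams.camera("wrist");im=np.ascontiguousarray(c["image"][:,:,::-1])
print("pull expected px",proj(c,pull))
cv2.imwrite("pics/w2.png",im)
m=cv2.inRange(cv2.cvtColor(c["image"],cv2.COLOR_RGB2HSV),(10,130,90),(30,255,255))
n,l,st,ce=cv2.connectedComponentsWithStats(m)
for i in range(1,n):
    if st[i,4]>150:print(st[i],ce[i])
s=manip.read_state();print(s["clock"],s["eef_pos"],np.round(s["eef_rot"],3),s["wrist_force"],np.round(s["joints"],2)); rows(pull+11*a,PT,5)
E
```

```text
pull expected px (np.float64(306.3114999006958), np.float64(234.3263922249491))
[ 287  216   39   52 1633] [306.60012247 238.07593386]
[   0  271   53   54 1905] [ 22.55485564 298.8656168 ]
[283 353 119   7 746] [343.97855228 356.34182306]
[524 352  23  62 420] [538.69285714 387.33095238]
[ 85 358  14  32 155] [ 90.7483871  372.60645161]
3.1 [641.9941816   64.16977297 128.50178871] [-3.13   0.661 -2.741] [-0.69874243  0.50446982  0.84345268] [-0.07  0.34  1.82  0.66  0.45 -2.55]
1 [ 0.08 -0.04  0.43] [-0.03 -0.04 -0.02]
2 [ 0.08 -0.05  0.42] [-0.02 -0.05 -0.01]
3 [ 0.09 -0.04  0.43] [-0.03 -0.04 -0.02]
4 [ 0.08 -0.05  0.42] [-0.03 -0.04 -0.02]
5 [ 0.1  -0.05  0.42] [-0.03 -0.05 -0.01]
```

View pics/w2.png

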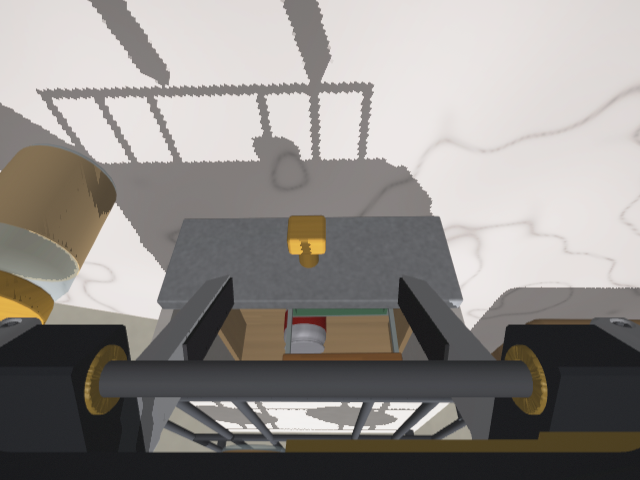

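The wrist view shows the pull at (306,237), within 4 px of the prediction, so the pull position is confirmed. Joint 6 is at its limit (-2.55), so I'll back off and turn the tool half round. The grasp is the same either way.

Call:
jog_arm:
  commands:
    - {"dx": 0,"dy": 0,"dz": -0.5,"ax": 0,"ay": 0,"az": 1,"gripper": 0}
    - {"dx": 0,"dy": 0,"dz": -0.5,"ax": 0,"ay": 0,"az": 1,"gripper": 0}
    - {"dx": 0,"dy": 0,"dz": -0.5,"ax": 0,"ay": 0,"az": 1,"gripper": 0}
    - {"dx": 0,"dy": 0,"dz": 0,"ax": 0,"ay": 0,"az": 1,"gripper": 0}
    - {"dx": 0,"dy": 0,"dz": 0,"ax": 0,"ay": 0,"az": 1,"gripper": 0}
    - {"dx": 0,"dy": 0,"dz": 0,"ax": 0,"ay": 0,"az": 1,"gripper": 0}
    - {"dx": 0,"dy": 0,"dz": 0,"ax": 0,"ay": 0,"az": 1,"gripper": 0}
    - {"dx": 0,"dy": 0,"dz": 0,"ax": 0,"ay": 0,"az": 1,"gripper": 0}
    - {"dx": 0,"dy": 0,"dz": 0,"ax": 0,"ay": 0,"az": 1,"gripper": 0}
    - {"dx": 0,"dy": 0,"dz": 0,"ax": 0,"ay": 0,"az": 1,"gripper": 0}

```text
clock: 4.35
eef_pos: [606.4, 51.8, 175.6]
eef_rot: [2.488, -0.101, 1.822]
wrist_force: [0.3, -0.5, -0.6]
finger_gap: 94.0
finger_force: 0.0
```

Call:
jog_arm:
  commands:
    - {"dx": 0,"dy": 0,"dz": 0,"ax": 0,"ay": 0,"az": 1,"gripper": 0}
    - {"dx": 0,"dy": 0,"dz": 0,"ax": 0,"ay": 0,"az": 1,"gripper": 0}
    - {"dx": 0,"dy": 0,"dz": 0,"ax": 0,"ay": 0,"az": 1,"gripper": 0}
    - {"dx": 0,"dy": 0,"dz": 0,"ax": 0,"ay": 0,"az": 1,"gripper": 0}
    - {"dx": 0,"dy": 0,"dz": 0,"ax": 0,"ay": 0,"az": 1,"gripper": 0}
    - {"dx": 0,"dy": 0,"dz": 0,"ax": 0,"ay": 0,"az": 1,"gripper": 0}
    - {"dx": 0,"dy": 0,"dz": 0,"ax": 0,"ay": 0,"az": 1,"gripper": 0}
    - {"dx": 0,"dy": 0,"dz": 0,"ax": 0,"ay": 0,"az": 1,"gripper": 0}

```text
clock: 5.35
eef_pos: [606.4, 51.8, 175.6]
eef_rot: [3.135, -0.66, 0.394]
wrist_force: [-0.0, 0.0, -0.3]
finger_gap: 93.5
finger_force: 0.0
```

```bash
sed -i 's/PT=tool(a,ey)/PT=tool(a,-ey)/' plan.py; python3 - <<'E'
from plan import *
from cell import cams
s=manip.read_state();M=cams.camera("wrist")["world_to_cam"];cp=-M[:3,:3].T@M[:3,3]
r=R.from_euler("xyz",s["eef_rot"]);print("cam in tool",r.inv().apply(cp-s["eef_pos"]))
print(s["clock"],s["eef_pos"],np.round(s["joints"],2)); rows(pull+11*a,PT,8)
E
```

```text
cam in tool [  73.28153724    0.60094237 -173.52549855]
5.35 [606.388965    51.798508   175.62090259] [-0.1   0.2   1.88  0.59  0.54  0.65]
1 [-0.05  0.03  0.46] [ 0.02  0.03 -0.02]
2 [-0.04  0.04  0.45] [ 0.01  0.02 -0.02]
3 [-0.05  0.03  0.45] [ 0.02  0.03 -0.02]
4 [-0.06  0.04  0.46] [ 0.01  0.03 -0.02]
5 [-0.05  0.04  0.45] [ 0.02  0.03 -0.02]
6 [-0.06  0.04  0.46] [ 0.02  0.02 -0.02]
7 [-0.06  0.04  0.45] [ 0.01  0.03 -0.02]
8 [-0.06  0.04  0.45] [ 0.02  0.03 -0.02]
```

Call:
jog_arm:
  commands:
    - {"dx": -0.05,"dy": 0.04,"dz": 0.45,"ax": 0.02,"ay": 0.03,"az": -0.02,"gripper": 0}
    - {"dx": -0.05,"dy": 0.04,"dz": 0.45,"ax": 0.02,"ay": 0.03,"az": -0.02,"gripper": 0}
    - {"dx": -0.05,"dy": 0.04,"dz": 0.45,"ax": 0.02,"ay": 0.03,"az": -0.02,"gripper": 0}
    - {"dx": -0.05,"dy": 0.04,"dz": 0.45,"ax": 0.02,"ay": 0.03,"az": -0.02,"gripper": 0}
    - {"dx": -0.05,"dy": 0.04,"dz": 0.45,"ax": 0.02,"ay": 0.03,"az": -0.02,"gripper": 0}
    - {"dx": -0.06,"dy": 0.04,"dz": 0.45,"ax": 0.02,"ay": 0.03,"az": -0.02,"gripper": 0}
    - {"dx": -0.06,"dy": 0.04,"dz": 0.45,"ax": 0.02,"ay": 0.03,"az": -0.02,"gripper": 0}
    - {"dx": -0.06,"dy": 0.04,"dz": 0.45,"ax": 0.02,"ay": 0.03,"az": -0.02,"gripper": 0}
    - {"dx": 0,"dy": 0,"dz": 0,"ax": 0,"ay": 0,"az": 0,"gripper": 0.5}
    - {"dx": 0,"dy": 0,"dz": 0,"ax": 0,"ay": 0,"az": 0,"gripper": 0.6}
  squeeze: 15

```text
clock: 6.65
eef_pos: [683.0, 69.4, 53.6]
eef_rot: [3.134, -0.702, 0.439]
wrist_force: [-0.4, -0.8, 0.3]
finger_gap: 77.5
finger_force: 0.0
```

Call:
jog_arm:
  commands:
    - {"dx": 0,"dy": 0,"dz": 0,"ax": 0,"ay": 0,"az": 0,"gripper": 1}
    - {"dx": 0,"dy": 0,"dz": 0,"ax": 0,"ay": 0,"az": 0,"gripper": 1}
    - {"dx": 0,"dy": 0,"dz": 0,"ax": 0,"ay": 0,"az": 0,"gripper": 1}
    - {"dx": 0,"dy": 0,"dz": 0,"ax": 0,"ay": 0,"az": 0,"gripper": 1}

```text
clock: 7.15
eef_pos: [683.4, 69.2, 53.2]
eef_rot: [3.135, -0.702, 0.437]
wrist_force: [-0.6, 0.1, 0.4]
finger_gap: 37.5
finger_force: 0.0
```

```bash
python3 - <<'E'
from plan import *
s=manip.read_state();r=R.from_euler("xyz",s["eef_rot"]);q,o=rows(s["eef_pos"]-176*ex,r,22)
print(s["eef_pos"],s["wrist_force"],s["finger_gap"],s["finger_force"])
E
```

```text
1 [-0.15 -0.   -0.13] [0. 0. 0.]
2 [-0.16 -0.01 -0.13] [0. 0. 0.]
3 [-0.15  0.   -0.13] [0. 0. 0.]
4 [-0.15 -0.   -0.13] [0. 0. 0.]
5 [-0.15 -0.   -0.13] [0. 0. 0.]
6 [-0.16 -0.01 -0.12] [0. 0. 0.]
7 [-0.15  0.   -0.13] [0. 0. 0.]
8 [-0.15 -0.   -0.13] [0. 0. 0.]
9 [-0.15 -0.01 -0.13] [0. 0. 0.]
10 [-0.16  0.   -0.13] [0. 0. 0.]
11 [-0.15 -0.   -0.13] [0. 0. 0.]
12 [-0.15 -0.   -0.13] [0. 0. 0.]
13 [-0.15 -0.01 -0.13] [0. 0. 0.]
14 [-0.16  0.   -0.13] [0. 0. 0.]
15 [-0.15 -0.   -0.13] [0. 0. 0.]
16 [-0.15 -0.   -0.13] [0. 0. 0.]
17 [-0.16 -0.01 -0.13] [0. 0. 0.]
18 [-0.15 -0.   -0.12] [0. 0. 0.]
19 [-0.15 -0.   -0.13] [0. 0. 0.]
20 [-0.15 -0.01 -0.13] [0. 0. 0.]
21 [-0.16  0.   -0.13] [0. 0. 0.]
22 [-0.15 -0.   -0.13] [0. 0. 0.]
[683.37831756  69.16816601  53.19323064] [-0.60415174  0.1074843   0.44632036] 37.47825753152739 0.0
```

Call:
jog_arm:
  commands:
    - {"dx": 0,"dy": 0,"dz": 0,"ax": 0,"ay": 0,"az": 0,"gripper": 1}
    - {"dx": 0,"dy": 0,"dz": 0,"ax": 0,"ay": 0,"az": 0,"gripper": 1}
    - {"dx": 0,"dy": 0,"dz": 0,"ax": 0,"ay": 0,"az": 0,"gripper": 1}
    - {"dx": 0,"dy": 0,"dz": 0,"ax": 0,"ay": 0,"az": 0,"gripper": 1}

```text
clock: 7.65
eef_pos: [682.4, 71.6, 53.0]
eef_rot: [3.139, -0.701, 0.439]
wrist_force: [-7.9, 12.5, 5.7]
finger_gap: 27.5
finger_force: 15.0
```

Call:
jog_arm:
  commands:
    - {"dx": -0.05,"dy": 0,"dz": -0.04,"ax": 0,"ay": 0,"az": 0,"gripper": 1}
    - {"dx": -0.1,"dy": 0,"dz": -0.08,"ax": 0,"ay": 0,"az": 0,"gripper": 1}
    - {"dx": -0.15,"dy": 0,"dz": -0.13,"ax": 0,"ay": 0,"az": 0,"gripper": 1}
    - {"dx": -0.15,"dy": 0,"dz": -0.13,"ax": 0,"ay": 0,"az": 0,"gripper": 1}

```text
clock: 8.15
eef_pos: [660.9, 62.0, 53.0]
eef_rot: [3.14, -0.702, 0.439]
wrist_force: [-3.3, 16.0, 3.9]
finger_gap: 27.7
finger_force: 15.0
```

Call:
jog_arm:
  commands:
    - {"dx": -0.15,"dy": -0.04,"dz": -0.13,"ax": 0,"ay": 0,"az": 0,"gripper": 1}
    - {"dx": -0.15,"dy": -0.03,"dz": -0.13,"ax": 0,"ay": 0,"az": 0,"gripper": 1}
    - {"dx": -0.15,"dy": 0,"dz": -0.13,"ax": 0,"ay": 0,"az": 0,"gripper": 1}
    - {"dx": -0.15,"dy": 0,"dz": -0.13,"ax": 0,"ay": 0,"az": 0,"gripper": 1}
    - {"dx": -0.15,"dy": 0,"dz": -0.13,"ax": 0,"ay": 0,"az": 0,"gripper": 1}
    - {"dx": -0.15,"dy": 0,"dz": -0.13,"ax": 0,"ay": 0,"az": 0,"gripper": 1}
    - {"dx": -0.15,"dy": 0,"dz": -0.13,"ax": 0,"ay": 0,"az": 0,"gripper": 1}
    - {"dx": -0.15,"dy": 0,"dz": -0.13,"ax": 0,"ay": 0,"az": 0,"gripper": 1}
    - {"dx": -0.15,"dy": 0,"dz": -0.13,"ax": 0,"ay": 0,"az": 0,"gripper": 1}
    - {"dx": -0.15,"dy": 0,"dz": -0.13,"ax": 0,"ay": 0,"az": 0,"gripper": 1}

```text
clock: 9.4
eef_pos: [587.4, 29.1, 53.1]
eef_rot: [3.137, -0.7, 0.437]
wrist_force: [-0.5, 8.0, -7.0]
finger_gap: 28.0
finger_force: 15.0
```

Call:
jog_arm:
  commands:
    - {"dx": -0.15,"dy": 0,"dz": -0.13,"ax": 0,"ay": 0,"az": 0,"gripper": 1}
    - {"dx": -0.15,"dy": 0,"dz": -0.13,"ax": 0,"ay": 0,"az": 0,"gripper": 1}
    - {"dx": -0.15,"dy": 0,"dz": -0.13,"ax": 0,"ay": 0,"az": 0,"gripper": 1}
    - {"dx": -0.15,"dy": 0,"dz": -0.13,"ax": 0,"ay": 0,"az": 0,"gripper": 1}
    - {"dx": -0.15,"dy": 0,"dz": -0.13,"ax": 0,"ay": 0,"az": 0,"gripper": 1}
    - {"dx": -0.15,"dy": 0,"dz": -0.13,"ax": 0,"ay": 0,"az": 0,"gripper": 1}
    - {"dx": -0.1,"dy": 0,"dz": -0.09,"ax": 0,"ay": 0,"az": 0,"gripper": 1}
    - {"dx": -0.08,"dy": 0,"dz": -0.07,"ax": 0,"ay": 0,"az": 0,"gripper": 1}

```text
clock: 10.4
eef_pos: [534.6, 5.4, 53.1]
eef_rot: [3.138, -0.699, 0.437]
wrist_force: [-1.6, 10.1, -13.6]
finger_gap: 27.9
finger_force: 15.0
```

Call:
jog_arm:
  commands:
    - {"dx": -0.08,"dy": 0,"dz": -0.06,"ax": 0,"ay": 0,"az": 0,"gripper": 1}
    - {"dx": -0.08,"dy": 0,"dz": -0.06,"ax": 0,"ay": 0,"az": 0,"gripper": 1}
    - {"dx": -0.05,"dy": 0,"dz": -0.04,"ax": 0,"ay": 0,"az": 0,"gripper": 1}

```text
clock: 10.78
eef_pos: [525.3, 1.3, 53.0]
eef_rot: [3.139, -0.7, 0.437]
wrist_force: [-3.4, 11.5, -8.3]
finger_gap: 28.3
finger_force: 15.0
```

Call:
jog_arm:
  commands:
    - {"dx": -0.04,"dy": 0,"dz": -0.03,"ax": 0,"ay": 0,"az": 0,"gripper": 1}
    - {"dx": -0.04,"dy": 0,"dz": -0.03,"ax": 0,"ay": 0,"az": 0,"gripper": 1}

```text
clock: 11.02
eef_pos: [521.9, -0.2, 53.0]
eef_rot: [3.139, -0.7, 0.437]
wrist_force: [-3.8, 12.7, -4.7]
finger_gap: 27.7
finger_force: 15.0
```

Call:
jog_arm:
  commands:
    - {"dx": -0.05,"dy": 0,"dz": -0.04,"ax": 0,"ay": 0,"az": 0,"gripper": 1}
    - {"dx": -0.05,"dy": 0,"dz": -0.04,"ax": 0,"ay": 0,"az": 0,"gripper": 1}

```text
clock: 11.28
eef_pos: [518.2, -2.0, 53.5]
eef_rot: [3.139, -0.702, 0.438]
wrist_force: [10.9, 20.2, -12.1]
finger_gap: 28.2
finger_force: 15.0
```

Call:
jog_arm:
  commands:
    - {"dx": -0.05,"dy": 0,"dz": -0.04,"ax": 0,"ay": 0,"az": 0,"gripper": 1}

```text
clock: 11.4
eef_pos: [515.9, -3.0, 53.6]
eef_rot: [3.139, -0.702, 0.438]
wrist_force: [11.6, 19.8, -11.0]
finger_gap: 27.5
finger_force: 15.0
```

Call:
jog_arm:
  commands:
    - {"dx": 0,"dy": 0,"dz": 0,"ax": 0,"ay": 0,"az": 0,"gripper": 0}
    - {"dx": 0,"dy": 0,"dz": 0,"ax": 0,"ay": 0,"az": 0,"gripper": 0}
    - {"dx": 0,"dy": 0,"dz": 0,"ax": 0,"ay": 0,"az": 0,"gripper": 0}
    - {"dx": 0,"dy": 0,"dz": -0.4,"ax": 0,"ay": 0,"az": 0,"gripper": 0}
    - {"dx": 0,"dy": 0,"dz": -0.8,"ax": 0,"ay": 0,"az": 0,"gripper": 0}
    - {"dx": 0,"dy": 0,"dz": -1,"ax": 0,"ay": 0,"az": 0,"gripper": 0}
    - {"dx": 0,"dy": 0,"dz": -1,"ax": 0,"ay": 0,"az": 0,"gripper": 0}
    - {"dx": 0,"dy": 0,"dz": -0.8,"ax": 0,"ay": 0,"az": 0,"gripper": 0}

```text
clock: 12.4
eef_pos: [421.7, -48.1, 177.2]
eef_rot: [3.133, -0.702, 0.438]
wrist_force: [0.1, -0.3, 0.2]
finger_gap: 93.9
finger_force: 0.0
```

```bash
python3 - <<'E'
from h import *
for n in C: cv2.imwrite(f"pics/{n}1.png",C[n]["image"][:,:,::-1])
s=C["side"]["image"][130:310,240:440,::-1];t=C["top"]["image"][130:310,220:360,::-1]
cv2.imwrite("pics/st1.png",np.hstack([cv2.resize(s,None,fx=2.35,fy=2.35,interpolation=2),cv2.resize(t,None,fx=2.35,fy=2.35,interpolation=2)]))
c=cams.camera("wrist");cv2.imwrite("pics/w3.png",c["image"][:,:,::-1])
S=manip.read_state();print(S["clock"],S["eef_pos"])
E
```

```text
12.55 [422.77372301 -48.31565116 177.08232535]
```

View pics/st1.png

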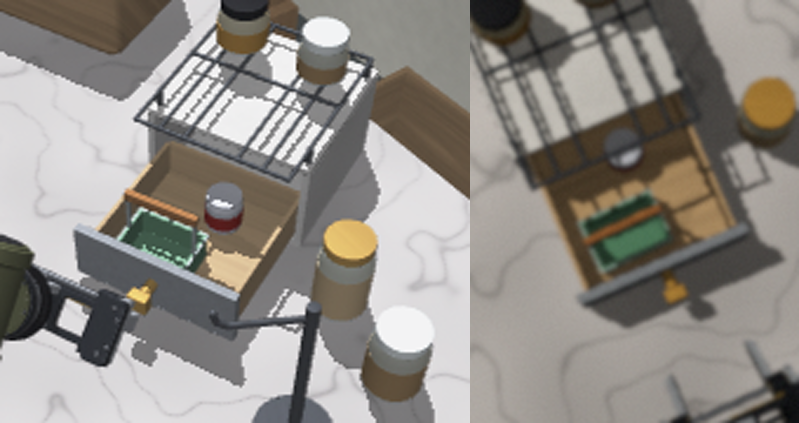

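Both views are clear and the drawer is fully open. The bar runs from (125,192) to (197,218) in the left crop, which is full side (293,212)–(324,223). In the right crop it runs from (113,240) to (192,208), which is full top (268,232)–(302,219). I'll segment it.

```bash
python3 - <<'E'
import h; from h import *
np.set_printoptions(precision=1,suppress=True)
E={}
for n,(a,b) in dict(side=((293,212),(324,223)),top=((268,232),(302,219))).items():
    H=hsv(n);print([H[int(a[1]+(b[1]-a[1])*k),int(a[0]+(b[0]-a[0])*k)].tolist() for k in(.2,.5,.8)])
    x,y=(np.array(a)+b)//2;m=cv2.inRange(H,(4,140,90),(13,255,255));w=np.zeros_like(m);w[y-14:y+15,x-24:x+25]=1;m*=w
    k,l,st,ce=cv2.connectedComponentsWithStats(m);i=1+st[1:,4].argmax();pts=np.argwhere(l==i)[:,::-1].astype(np.float32)
    vx,vy,x0,y0=cv2.fitLine(pts,cv2.DIST_L2,0,.01,.01).ravel();d=np.array([vx,vy]);t=(pts-[x0,y0])@d
    e=[np.array([x0,y0])+d*q for q in(t.min()-.4,t.max()+.4)];E[n]=sorted(e,key=lambda v:v[0])
    for z in(121,126):
        A,B=[plane(C[n],*v,z) for v in E[n]];D=A-B;print(n,z,st[i],"mid",(A+B)/2,"len",np.linalg.norm(D),"yaw",np.degrees(np.arctan2(D[1],D[0]))-90)
A,B=[tri(p,q) for p,q in zip(E["side"],E["top"])];print(A,B,(A[0]+B[0])/2,np.linalg.norm(A[0]-B[0]))
E
```

```text
[[14, 134, 179], [13, 134, 200], [13, 133, 200]]Traceback (most recent call last):
  File "<stdin>", line 7, in <module>
ValueError: attempt to get argmax of an empty sequence
```

```bash
python3 - <<'E'
from h import *
for n,x,y in(("side",308,217),("top",285,226)):
    H=hsv(n);print(n,[(v,H[v,x].tolist()) for v in range(y-7,y+8)])
H=hsv("side");print(H[200:204,320:324].tolist())
E
```

```text
side [(210, [18, 78, 114]), (211, [17, 77, 116]), (212, [17, 77, 119]), (213, [17, 76, 121]), (214, [16, 76, 117]), (215, [16, 89, 115]), (216, [13, 131, 192]), (217, [13, 134, 200]), (218, [13, 130, 129]), (219, [13, 124, 97]), (220, [13, 125, 90]), (221, [19, 31, 114]), (222, [76, 45, 214]), (223, [73, 65, 126]), (224, [71, 74, 83])]
top [(219, [69, 92, 47]), (220, [67, 88, 49]), (221, [56, 75, 51]), (222, [30, 79, 58]), (223, [16, 143, 91]), (224, [14, 164, 118]), (225, [13, 171, 122]), (226, [14, 169, 104]), (227, [18, 126, 75]), (228, [51, 76, 67]), (229, [66, 91, 92]), (230, [67, 88, 107]), (231, [68, 89, 114]), (232, [69, 89, 118]), (233, [68, 91, 118])]
[[[16, 75, 112], [16, 74, 111], [15, 75, 112], [16, 75, 112]], [[17, 77, 112], [17, 76, 111], [17, 76, 111], [16, 74, 110]], [[16, 76, 110], [17, 76, 111], [17, 75, 112], [16, 75, 112]], [[16, 74, 111], [17, 76, 110], [16, 76, 110], [17, 78, 111]]]
```

```bash
cat > bar.py <<'E'
from h import *
np.set_printoptions(precision=1,suppress=True)
def bar(mids,zs,half=(24,16),smin=(105,118)):
    E={}
    for j,(n,(x,y)) in enumerate(mids.items()):
        m=cv2.inRange(hsv(n),(9,smin[j],60),(17,255,255));w=np.zeros_like(m);w[y-half[1]:y+half[1]+1,x-half[0]:x+half[0]+1]=1;m*=w
        k,l,st,ce=cv2.connectedComponentsWithStats(m);i=1+st[1:,4].argmax();pts=np.argwhere(l==i)[:,::-1].astype(np.float32)
        vx,vy,x0,y0=cv2.fitLine(pts,cv2.DIST_L2,0,.01,.01).ravel();d=np.array([vx,vy]);t=(pts-[x0,y0])@d
        e=[np.array([x0,y0])+d*q for q in(t.min()-.4,t.max()+.4)];E[n]=sorted(e,key=lambda v:v[0])
        for z in zs:
            A,B=[plane(C[n],*v,z) for v in E[n]];D=A-B;print(n,z,st[i],"mid",(A+B)/2,"len",np.linalg.norm(D),"yaw",np.degrees(np.arctan2(D[1],D[0]))-90)
    A,B=[tri(p,q) for p,q in zip(E["side"],E["top"])];print(A,B,(A[0]+B[0])/2,np.linalg.norm(A[0]-B[0]))
E
python3 -c "
from bar import *
bar(dict(side=(308,217),top=(285,226)),(121,126))"
```

```text
side 121 [293 211  31  15 162] mid [598.   63.3 121. ] len 105.28294575648428 yaw 25.581694296285377
side 126 [293 211  31  15 162] mid [595.3  59.5 126. ] len 104.75035794735652 yaw 25.581694296285377
top 121 [264 216  41  20 158] mid [595.4  66.  121. ] len 131.07076349608835 yaw 25.38238096769203
top 126 [264 216  41  20 158] mid [594.8  65.8 126. ] len 130.6582249381004 yaw 25.38238096769207
(array([574.6, 122.8, 109.9]), np.float64(14.08911983359621)) (array([619.3,   8.5, 129.3]), np.float64(7.004822650738242)) [597.   65.7 119.6] 124.33481084584693
```

```bash
python3 -c "
from bar import *
bar(dict(side=(308,217),top=(285,226)),(121,126),smin=(105,140))
bar(dict(side=(308,217),top=(285,226)),(121,),half=(18,16),smin=(105,130))"
```

```text
side 121 [293 211  31  15 162] mid [598.   63.3 121. ] len 105.28294575648428 yaw 25.581694296285377
side 126 [293 211  31  15 162] mid [595.3  59.5 126. ] len 104.75035794735652 yaw 25.581694296285377
top 121 [268 218  34  16 129] mid [596.3  64.4 121. ] len 108.73686897558522 yaw 25.741000928156197
top 126 [268 218  34  16 129] mid [595.7  64.1 126. ] len 108.39462521404141 yaw 25.74100092815617
(array([574.4, 112.6, 119.6]), np.float64(3.4862012029512357)) (array([620. ,  15.2, 121.9]), np.float64(0.45700615705355807)) [597.2  63.9 120.8] 107.54741049742127
side 121 [293 211  31  15 162] mid [598.   63.3 121. ] len 105.28294575648428 yaw 25.581694296285377
top 121 [268 217  34  17 135] mid [596.6  63.8 121. ] len 109.98172789909933 yaw 25.826790726827127
(array([574.3, 112.6, 119.7]), np.float64(3.527099828340779)) (array([620. ,  14.4, 122.7]), np.float64(0.6352009314588006)) [597.2  63.5 121.2] 108.30425108720293
```

The bar centre is about (597,64,121) with yaw 25.7°. The two views agree, and the height and the 104 mm length fit. I'll grip 22 mm off-centre so the middle stays free for the hook.

```bash
cat >> plan.py <<'E'
b=np.radians(25.7);u=np.array([np.cos(b),np.sin(b),0]);v=np.array([-np.sin(b),np.cos(b),0])
bar0=np.array([597,63.7,121.]);GT=tool(-Z,u);G=bar0+22*v+[0,0,-8]
E
python3 -c "
from plan import *
print(G);s=rows(G+[0,0,90],GT,18)"
```

```text
[587.45950014  83.52369447 113.        ]
1 [ 0.24 -0.07  0.15] [ 0.18 -0.17 -0.48]
2 [ 0.25 -0.04  0.15] [ 0.17 -0.18 -0.48]
3 [ 0.26 -0.02  0.14] [ 0.18 -0.17 -0.49]
4 [0.26 0.01 0.14] [ 0.18 -0.17 -0.48]
5 [0.27 0.04 0.12] [ 0.18 -0.17 -0.48]
6 [0.26 0.06 0.12] [ 0.17 -0.18 -0.48]
7 [0.26 0.08 0.1 ] [ 0.18 -0.17 -0.48]
8 [0.26 0.12 0.1 ] [ 0.18 -0.17 -0.48]
9 [0.25 0.13 0.08] [ 0.18 -0.17 -0.49]
10 [0.24 0.16 0.07] [ 0.17 -0.18 -0.48]
11 [0.22 0.18 0.06] [ 0.18 -0.17 -0.48]
12 [0.21 0.2  0.05] [ 0.18 -0.17 -0.48]
13 [0.2  0.22 0.03] [ 0.18 -0.17 -0.48]
14 [0.18 0.23 0.02] [ 0.17 -0.18 -0.48]
15 [0.15 0.25 0.01] [ 0.18 -0.17 -0.48]
16 [ 0.14  0.26 -0.  ] [ 0.18 -0.17 -0.49]
17 [ 0.11  0.28 -0.02] [ 0.17 -0.18 -0.48]
18 [ 0.09  0.28 -0.03] [ 0.18 -0.17 -0.48]
```

Call:
jog_arm:
  commands:
    - {"dx": 0.24,"dy": -0.07,"dz": 0.15,"ax": 0.18,"ay": -0.17,"az": -0.48,"gripper": 0}
    - {"dx": 0.25,"dy": -0.04,"dz": 0.15,"ax": 0.17,"ay": -0.18,"az": -0.48,"gripper": 0}
    - {"dx": 0.26,"dy": -0.02,"dz": 0.14,"ax": 0.18,"ay": -0.17,"az": -0.49,"gripper": 0}
    - {"dx": 0.26,"dy": 0.01,"dz": 0.14,"ax": 0.18,"ay": -0.17,"az": -0.48,"gripper": 0}
    - {"dx": 0.27,"dy": 0.04,"dz": 0.12,"ax": 0.18,"ay": -0.17,"az": -0.48,"gripper": 0}
    - {"dx": 0.26,"dy": 0.06,"dz": 0.12,"ax": 0.17,"ay": -0.18,"az": -0.48,"gripper": 0}
    - {"dx": 0.26,"dy": 0.08,"dz": 0.1,"ax": 0.18,"ay": -0.17,"az": -0.48,"gripper": 0}
    - {"dx": 0.26,"dy": 0.12,"dz": 0.1,"ax": 0.18,"ay": -0.17,"az": -0.48,"gripper": 0}
    - {"dx": 0.25,"dy": 0.13,"dz": 0.08,"ax": 0.18,"ay": -0.17,"az": -0.49,"gripper": 0}
    - {"dx": 0.24,"dy": 0.16,"dz": 0.07,"ax": 0.17,"ay": -0.18,"az": -0.48,"gripper": 0}

```text
clock: 14.2
eef_pos: [514.5, 25.6, 191.0]
eef_rot: [2.986, -0.3, 1.367]
wrist_force: [-0.5, -1.0, -0.2]
finger_gap: 93.9
finger_force: 0.0
```

Call:
jog_arm:
  commands:
    - {"dx": 0.22,"dy": 0.18,"dz": 0.06,"ax": 0.18,"ay": -0.17,"az": -0.48,"gripper": 0}
    - {"dx": 0.21,"dy": 0.2,"dz": 0.05,"ax": 0.18,"ay": -0.17,"az": -0.48,"gripper": 0}
    - {"dx": 0.2,"dy": 0.22,"dz": 0.03,"ax": 0.18,"ay": -0.17,"az": -0.48,"gripper": 0}
    - {"dx": 0.18,"dy": 0.23,"dz": 0.02,"ax": 0.17,"ay": -0.18,"az": -0.48,"gripper": 0}
    - {"dx": 0.15,"dy": 0.25,"dz": 0.01,"ax": 0.18,"ay": -0.17,"az": -0.48,"gripper": 0}
    - {"dx": 0.14,"dy": 0.26,"dz": 0,"ax": 0.18,"ay": -0.17,"az": -0.49,"gripper": 0}
    - {"dx": 0.11,"dy": 0.28,"dz": -0.02,"ax": 0.17,"ay": -0.18,"az": -0.48,"gripper": 0}
    - {"dx": 0.09,"dy": 0.28,"dz": -0.03,"ax": 0.18,"ay": -0.17,"az": -0.48,"gripper": 0}
    - {"dx": 0,"dy": 0,"dz": 0,"ax": 0,"ay": 0,"az": 0,"gripper": 0.3}
    - {"dx": 0,"dy": 0,"dz": 0,"ax": 0,"ay": 0,"az": 0,"gripper": 0.4}

```text
clock: 15.45
eef_pos: [587.3, 83.1, 203.3]
eef_rot: [3.141, 0.0, 2.017]
wrist_force: [-0.6, 0.4, 0.1]
finger_gap: 77.3
finger_force: 0.0
```

```bash
python3 - <<'E'
from plan import *
from h import proj,ray
from cell import cams
import cv2
s=manip.read_state();print(s["clock"],s["eef_pos"],s["eef_rot"],s["finger_gap"],np.round(s["joints"],2));rows(G,GT,6)
c=cams.camera("wrist");print([np.round(proj(c,bar0+k*v),0) for k in(-52,0,52)]);cv2.imwrite("pics/w4.png",c["image"][:,:,::-1])
E
```

```text
15.55 [587.31664861  82.80003815 203.67744133] [3.14057678e+00 8.66305109e-04 2.01720029e+00] 69.67633141601611 [ 0.08  0.4   1.41 -0.    1.33 -0.37]
1 [0.   0.   0.38] [ 0.  0. -0.]
2 [0.01 0.   0.38] [ 0.  0. -0.]
3 [-0.    0.    0.37] [ 0.    0.   -0.01]
4 [0.   0.01 0.38] [0. 0. 0.]
5 [ 0.   -0.    0.38] [ 0.  0. -0.]
6 [ 0.01 -0.    0.38] [ 0.01  0.   -0.  ]
[array([318., 336.]), array([318., 278.]), array([318., 214.])]
```

View pics/w4.png

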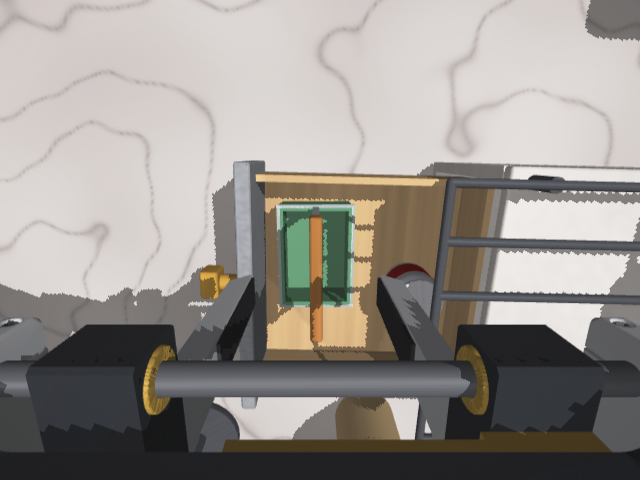

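The wrist view shows the bar from (316,208) to (316,342) against a predicted (318,214)–(318,336), so it agrees to about 2 mm. I'll descend with a small dy correction and grip.

Call:
jog_arm:
  commands:
    - {"dx": 0,"dy": -0.02,"dz": 0.38,"ax": 0,"ay": 0,"az": 0,"gripper": 0.4}
    - {"dx": 0.01,"dy": -0.01,"dz": 0.38,"ax": 0,"ay": 0,"az": 0,"gripper": 0.4}
    - {"dx": 0,"dy": 0,"dz": 0.38,"ax": 0,"ay": 0,"az": 0,"gripper": 0.4}
    - {"dx": 0,"dy": 0,"dz": 0.38,"ax": 0,"ay": 0,"az": 0,"gripper": 0.5}
    - {"dx": 0,"dy": 0,"dz": 0.38,"ax": 0,"ay": 0,"az": 0,"gripper": 0.6}
    - {"dx": 0.01,"dy": 0,"dz": 0.37,"ax": 0,"ay": 0,"az": 0,"gripper": 0.6}
    - {"dx": 0,"dy": 0,"dz": 0,"ax": 0,"ay": 0,"az": 0,"gripper": 0.75}
    - {"dx": 0,"dy": 0,"dz": 0,"ax": 0,"ay": 0,"az": 0,"gripper": 0.75}
  squeeze: 40

```text
clock: 16.6
eef_pos: [586.6, 83.4, 113.4]
eef_rot: [3.14, 0.002, 2.019]
wrist_force: [0.5, -0.7, 0.9]
finger_gap: 23.9
finger_force: 0.0
```

Call:
jog_arm:
  commands:
    - {"dx": 0,"dy": 0,"dz": 0,"ax": 0,"ay": 0,"az": 0,"gripper": 1}
    - {"dx": 0,"dy": 0,"dz": 0,"ax": 0,"ay": 0,"az": 0,"gripper": 1}
    - {"dx": 0,"dy": 0,"dz": 0,"ax": 0,"ay": 0,"az": 0,"gripper": 1}
    - {"dx": 0,"dy": 0,"dz": 0,"ax": 0,"ay": 0,"az": 0,"gripper": 1}

```text
clock: 17.1
eef_pos: [586.6, 83.4, 113.4]
eef_rot: [3.14, 0.002, 2.019]
wrist_force: [1.2, 0.8, 2.8]
finger_gap: 9.7
finger_force: 40.0
```

Gripped: gap 9.7 mm at 40 N. I'll lift straight up while refining the hook's direction.

Call:
jog_arm:
  commands:
    - {"dx": 0,"dy": 0,"dz": -0.1,"ax": 0,"ay": 0,"az": 0,"gripper": 1}
    - {"dx": 0,"dy": 0,"dz": -0.2,"ax": 0,"ay": 0,"az": 0,"gripper": 1}
    - {"dx": 0,"dy": 0,"dz": -0.3,"ax": 0,"ay": 0,"az": 0,"gripper": 1}
    - {"dx": 0,"dy": 0,"dz": -0.4,"ax": 0,"ay": 0,"az": 0,"gripper": 1}
    - {"dx": 0,"dy": 0,"dz": -0.6,"ax": 0,"ay": 0,"az": 0,"gripper": 1}
    - {"dx": 0,"dy": 0,"dz": -0.7,"ax": 0,"ay": 0,"az": 0,"gripper": 1}
    - {"dx": 0,"dy": 0,"dz": -0.7,"ax": 0,"ay": 0,"az": 0,"gripper": 1}
    - {"dx": 0,"dy": 0,"dz": -0.5,"ax": 0,"ay": 0,"az": 0,"gripper": 1}
    - {"dx": 0,"dy": 0,"dz": -0.3,"ax": 0,"ay": 0,"az": 0,"gripper": 1}
    - {"dx": 0,"dy": 0,"dz": -0.2,"ax": 0,"ay": 0,"az": 0,"gripper": 1}

```text
clock: 18.35
eef_pos: [586.0, 83.4, 273.7]
eef_rot: [3.14, 0.002, 2.019]
wrist_force: [-0.1, 0.0, -1.9]
finger_gap: 9.7
finger_force: 40.0
```

```bash
python3 - <<'E'
from h import *
np.set_printoptions(precision=1,suppress=True)
S,T=C["side"],C["top"]
def ridge(img,c,p,q,half,n=30):
    p,q=np.array(p,float),np.array(q,float);d=(q-p)/np.linalg.norm(q-p);nn=np.array([-d[1],d[0]]);G=255-cv2.cvtColor(img,cv2.COLOR_BGR2GRAY).astype(np.float32);t=np.arange(-half,half+.1,.25);o=[]
    for k in np.linspace(0,1,n):
        x=p+(q-p)*k+nn*t[:,None];val=cv2.remap(G,x[:,0].astype(np.float32),x[:,1].astype(np.float32),1)[:,0];w=np.clip(val-np.median(val)-15,0,None)+1e-6;o.append((x*w[:,None]).sum(0)/w.sum())
    vx,vy,x0,y0=cv2.fitLine(np.array(o,np.float32),cv2.DIST_HUBER,0,.01,.01).ravel();l=np.array([vx,vy]);c0=np.array([x0,y0]);return [c0+l*((z-c0)@l) for z in(p,q)]
f=lambda u,v:(270+u/2.85,130+v/2.85); g=lambda u,v:(200+u/3.3333,95+v/3.3333)
si,ti=cv2.imread("pics/side0.png"),cv2.imread("pics/top0.png")
# level hook in side
a,b=ridge(si,S,f(195,394),f(280,387),3.5);A,B=plane(S,*a,235),plane(S,*b,235);D=A-B;print("hook side",a,b,A,B,np.degrees(np.arctan2(D[1],D[0])))
# where hook line leaves foot in top view (over counter)
a,b=ridge(ti,T,g(584,558),g(598,532),2.5,8);A,B=plane(T,*a,240),plane(T,*b,235);D=A-B;print("hook top",a,b,A,B,np.degrees(np.arctan2(D[1],D[0])))
# post in side
a,b=ridge(si,S,f(294,385),f(277,490),4);print("post",a,b)
for nm,q in (("top",b),):pass
# intersection of post image line with foot ellipse; foot hulls from colour
for n,img,(uu,vv),z in(("side",si,(365,314),12),("top",ti,(383,239),12)):
    gr=cv2.cvtColor(img,cv2.COLOR_BGR2GRAY);m=((gr<95)*255).astype(np.uint8);w=np.zeros_like(m);w[vv-21:vv+22,uu-21:uu+22]=1;m*=w
    m=cv2.morphologyEx(m,cv2.MORPH_OPEN,cv2.getStructuringElement(2,(13,13)));cs=cv2.findContours(m,0,1)[0];c=max(cs,key=cv2.contourArea);e=cv2.fitEllipse(c);print(n,e,plane(C[n],*e[0],8))
s=manip.read_state();print(s["clock"],s["eef_pos"],s["eef_rot"],s["wrist_force"],s["moment"])
cv2.imwrite("pics/side2.png",S["image"][:,:,::-1]);cv2.imwrite("pics/top2.png",T["image"][:,:,::-1])
E
```

```text
hook side [338.4 268.2] [368.3 265.9] [ 501.7 -196.6  235. ] [ 564.  -233.9  235. ] 149.12744333514408
hook top [374.4 262. ] [378.2 254. ] [ 484.1 -187.3  240. ] [ 506.2 -198.2  235. ] 153.6461221434308
post [373.2 265.1] [367.2 301.9]
side ((365.6139831542969, 314.46527099609375), (29.164390563964844, 32.286800384521484), 171.6948699951172) [ 573.7 -243.9    8. ]
top ((382.6942138671875, 238.58297729492188), (30.716684341430664, 32.10114288330078), 129.0525665283203) [ 570.4 -238.9    8. ]
18.45 [586.2  83.5 273.6] [3.1 0.  2. ] [-0.1 -1.2 -2.1] [-0.  0.  0.]
```

```bash
cat >> plan.py <<'E'
h=np.radians(-30.3);U=np.array([np.cos(h),np.sin(h),0]);V=np.array([-np.sin(h),np.cos(h),0]);post=np.array([572,-239,0.]);HT=tool(-Z,U)
def hang(dist,zc): return post-dist*U+[0,0,zc-7.6]+22.3*V
E
python3 -c "
from plan import *
print(hang(165,278));s=rows(hang(165,278),HT,16)"
```

```text
[ 440.79070016 -136.49922129  270.4       ]
1 [-0.21 -0.35  0.  ] [0.   0.   0.35]
2 [-0.23 -0.34  0.01] [0.   0.   0.35]
3 [-0.26 -0.33  0.  ] [0.   0.   0.35]
4 [-0.27 -0.31  0.01] [0.   0.   0.35]
5 [-0.29 -0.29  0.  ] [0.   0.   0.35]
6 [-0.31 -0.27  0.01] [0.   0.   0.35]
7 [-0.32 -0.26  0.  ] [0.01 0.   0.35]
8 [-0.34 -0.23  0.01] [-0.    0.    0.35]
9 [-0.35 -0.22  0.  ] [-0.    0.    0.35]
10 [-0.37 -0.19  0.01] [-0.    0.    0.35]
11 [-0.37 -0.16  0.  ] [-0.    0.    0.35]
12 [-0.39 -0.15  0.01] [0.   0.   0.35]
13 [-0.39 -0.12  0.01] [0.   0.   0.35]
14 [-0.4 -0.1  0. ] [0.   0.   0.35]
15 [-0.41 -0.07  0.01] [0.   0.   0.35]
16 [-0.41 -0.05  0.  ] [0.   0.   0.35]
```

View pics/side2.png

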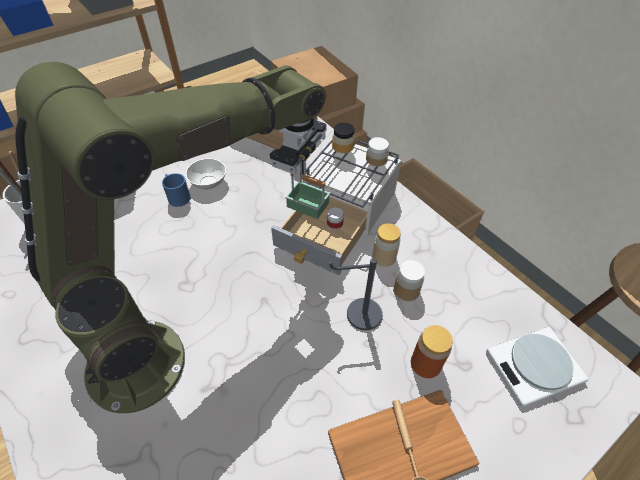

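The caddy is out and level at (308,198), and the drawer is open. Now I'll carry it to the point in front of the hook tip.

Call:
jog_arm:
  commands:
    - {"dx": -0.21,"dy": -0.35,"dz": 0,"ax": 0,"ay": 0,"az": 0.35,"gripper": 1}
    - {"dx": -0.23,"dy": -0.34,"dz": 0.01,"ax": 0,"ay": 0,"az": 0.35,"gripper": 1}
    - {"dx": -0.26,"dy": -0.33,"dz": 0,"ax": 0,"ay": 0,"az": 0.35,"gripper": 1}
    - {"dx": -0.27,"dy": -0.31,"dz": 0.01,"ax": 0,"ay": 0,"az": 0.35,"gripper": 1}
    - {"dx": -0.29,"dy": -0.29,"dz": 0,"ax": 0,"ay": 0,"az": 0.35,"gripper": 1}
    - {"dx": -0.31,"dy": -0.27,"dz": 0.01,"ax": 0,"ay": 0,"az": 0.35,"gripper": 1}
    - {"dx": -0.32,"dy": -0.26,"dz": 0,"ax": 0,"ay": 0,"az": 0.35,"gripper": 1}
    - {"dx": -0.34,"dy": -0.23,"dz": 0.01,"ax": 0,"ay": 0,"az": 0.35,"gripper": 1}
    - {"dx": -0.35,"dy": -0.22,"dz": 0,"ax": 0,"ay": 0,"az": 0.35,"gripper": 1}
    - {"dx": -0.37,"dy": -0.19,"dz": 0.01,"ax": 0,"ay": 0,"az": 0.35,"gripper": 1}

```text
clock: 19.7
eef_pos: [494.5, -55.0, 271.0]
eef_rot: [3.14, 0.001, 1.404]
wrist_force: [0.4, -0.7, -2.0]
finger_gap: 9.4
finger_force: 40.0
```

Call:
jog_arm:
  commands:
    - {"dx": -0.37,"dy": -0.16,"dz": 0,"ax": 0,"ay": 0,"az": 0.35,"gripper": 1}
    - {"dx": -0.39,"dy": -0.15,"dz": 0.01,"ax": 0,"ay": 0,"az": 0.35,"gripper": 1}
    - {"dx": -0.39,"dy": -0.12,"dz": 0.01,"ax": 0,"ay": 0,"az": 0.35,"gripper": 1}
    - {"dx": -0.4,"dy": -0.1,"dz": 0,"ax": 0,"ay": 0,"az": 0.35,"gripper": 1}
    - {"dx": -0.41,"dy": -0.07,"dz": 0.01,"ax": 0,"ay": 0,"az": 0.35,"gripper": 1}
    - {"dx": -0.35,"dy": -0.04,"dz": 0,"ax": 0,"ay": 0,"az": 0.35,"gripper": 1}
    - {"dx": 0,"dy": 0,"dz": 0,"ax": 0,"ay": 0,"az": 0,"gripper": 1}
    - {"dx": 0,"dy": 0,"dz": 0,"ax": 0,"ay": 0,"az": 0,"gripper": 1}

```text
clock: 20.7
eef_pos: [442.2, -134.4, 269.8]
eef_rot: [3.14, -0.0, 1.042]
wrist_force: [0.4, -0.9, -1.9]
finger_gap: 9.9
finger_force: 40.0
```

```bash
python3 - <<'E'
from plan import *
from h import *
np.set_printoptions(precision=1,suppress=True)
s=manip.read_state();print(s["clock"],s["eef_pos"],np.round(s["eef_rot"],3),s["wrist_force"])
S=C["side"];r=R.from_euler("xyz",s["eef_rot"]);p=s["eef_pos"];V_=-r.apply([1,0,0]) 
print("V dot",V_@V);bc=p-22.3*V_+[0,0,7.6]
print("expected bar ends px",[np.array(proj(S,bc+k*V_)) for k in(-52,0,52)])
w=cams.camera("wrist")
print("hook in wrist: tip",proj(w,post-104*U+[0,0,257]),"bend",proj(w,post-88*U+[0,0,235]),"mid",proj(w,post-40*U+[0,0,235]))
cv2.imwrite("pics/w5.png",w["image"][:,:,::-1])
a=S["image"][170:330,230:430,::-1];b=w["image"][:,:,::-1]
cv2.imwrite("pics/c5.png",np.hstack([cv2.resize(a,(400,320),interpolation=2),cv2.resize(b,(400,300))[:300] if 0 else cv2.copyMakeBorder(cv2.resize(b,(400,300)),0,20,0,0,0)]))
H=hsv("side");m=cv2.inRange(H,(9,105,60),(17,255,255));k,l,st,ce=cv2.connectedComponentsWithStats(m)
q=np.array(proj(S,bc));print([(st[i].tolist(),ce[i]) for i in range(1,k) if st[i,4]>15 and np.linalg.norm(ce[i]-q)<40])
E
```

```text
20.8 [ 442.3 -134.2  269.8] [ 3.1 -0.   1. ] [ 0.3  0.1 -2.1]
V dot -0.9999998897513567
expected bar ends px [array([300.1, 228.6]), array([302. , 245.1]), array([304. , 262.5])]
hook in wrist: tip (np.float64(417.1525332520121), np.float64(322.230086092468)) bend (np.float64(431.43205059357354), np.float64(306.5017974155205)) mid (np.float64(503.2887645758242), np.float64(306.50235549729706))
[([301, 242, 7, 38, 147], array([304. , 260.3]))]
```

```bash
python3 - <<'E'
from plan import *
from h import *
np.set_printoptions(precision=1,suppress=True)
s=manip.read_state();S=C["side"];p=s["eef_pos"];bc=p-22.3*V+[0,0,7.6]
print("bar c",bc,"ends px",[np.array(proj(S,bc+k*V)) for k in(-52,-26,0,26,52)])
m=cv2.inRange(hsv("side"),(9,105,60),(17,255,255))[236:286,294:316]
for y in range(0,50,3):
    x=np.nonzero(m[y])[0]; print(y+236,(x.min()+294,x.max()+294) if len(x) else None)
w=cams.camera("wrist");G=cv2.cvtColor(w["image"],cv2.COLOR_RGB2GRAY)
for x in range(380,520,10):print(x,[int(k) for k in G[285:345:3,x]])
E
```

```text
bar c [ 431.  -153.5  277.4] ends px [array([305.8, 278.5]), array([304.7, 269.1]), array([303.7, 260. ]), array([302.7, 251.2]), array([301.7, 242.7])]
236 None
239 None
242 (np.int64(301), np.int64(303))
245 (np.int64(301), np.int64(304))
248 (np.int64(301), np.int64(304))
251 (np.int64(301), np.int64(304))
254 (np.int64(302), np.int64(305))
257 (np.int64(302), np.int64(305))
260 (np.int64(303), np.int64(305))
263 (np.int64(303), np.int64(306))
266 (np.int64(303), np.int64(306))
269 (np.int64(304), np.int64(306))
272 (np.int64(304), np.int64(307))
275 (np.int64(304), np.int64(307))
278 (np.int64(304), np.int64(307))
281 None
284 None
380 [221, 222, 221, 222, 223, 223, 223, 223, 223, 223, 224, 224, 223, 155, 40, 40, 39, 40, 39, 39]
390 [221, 222, 222, 223, 223, 223, 223, 224, 224, 224, 224, 224, 224, 156, 40, 40, 39, 40, 39, 39]
400 [222, 223, 223, 223, 224, 224, 224, 224, 224, 224, 225, 225, 224, 155, 40, 39, 38, 39, 40, 39]
410 [222, 222, 222, 223, 223, 223, 224, 224, 224, 223, 222, 221, 221, 150, 39, 38, 38, 39, 39, 39]
420 [219, 214, 205, 202, 210, 218, 221, 177, 63, 61, 61, 61,
[... 222 characters left out ...]
6, 216]
450 [217, 217, 215, 213, 212, 214, 78, 84, 93, 84, 194, 216, 216, 216, 216, 215, 215, 215, 214, 213]
460 [216, 217, 216, 217, 217, 216, 79, 85, 93, 84, 191, 215, 215, 215, 213, 213, 213, 213, 212, 212]
470 [216, 216, 216, 216, 215, 215, 79, 85, 93, 84, 191, 214, 213, 213, 212, 212, 212, 212, 211, 210]
480 [215, 215, 215, 216, 216, 215, 80, 85, 91, 84, 190, 214, 213, 213, 213, 212, 212, 212, 212, 209]
490 [215, 215, 215, 215, 215, 215, 79, 85, 91, 83, 190, 204, 199, 212, 213, 214, 213, 214, 212, 212]
500 [215, 214, 212, 201, 191, 202, 65, 85, 91, 84, 203, 217, 216, 216, 156, 69, 55, 53, 51, 48]
510 [40, 216, 216, 217, 216, 217, 65, 85, 91, 83, 204, 216, 95, 66, 65, 63, 60, 59, 57, 55]
```

The bar sits where computed to within about 1 px. In the wrist image the hook is exactly parallel to the tool y axis, at rows 303–314 against a predicted 306.5. That puts it about 1.5 mm towards -V, so I'll correct for it.

```bash
echo 'post=post-1.5*V' >> plan.py; python3 -c "
from plan import *
print(hang(56,278));s=rows(hang(56,278),HT,10);print();rows(hang(56,247),HT,5,s)"
```

```text
[ 534.14402374 -192.78782561  270.4       ]
1 [-0.01  0.27 -0.  ] [0. 0. 0.]
2 [-0.01  0.27 -0.  ] [0. 0. 0.]
3 [-0.01  0.28 -0.  ] [0. 0. 0.]
4 [-0.01  0.27 -0.  ] [0. 0. 0.]
5 [-0.01  0.27 -0.01] [0. 0. 0.]
6 [-0.01  0.27  0.  ] [0.01 0.   0.  ]
7 [-0.01  0.28  0.  ] [-0.  0.  0.]
8 [-0.01  0.27 -0.  ] [-0.  0.  0.]
9 [-0.01  0.27 -0.  ] [-0.  0.  0.]
10 [-0.01  0.27 -0.  ] [-0.  0.  0.]

1 [-0.    0.    0.15] [-0.  0.  0.]
2 [-0.    0.    0.16] [-0.  0.  0.]
3 [-0.    0.    0.15] [-0.  0.  0.]
4 [-0.    0.    0.16] [-0.  0.  0.]
5 [-0.    0.    0.15] [-0.  0.  0.]
```

Call:
jog_arm:
  commands:
    - {"dx": -0.01,"dy": 0.15,"dz": 0,"ax": 0,"ay": 0,"az": 0,"gripper": 1}
    - {"dx": -0.01,"dy": 0.27,"dz": 0,"ax": 0,"ay": 0,"az": 0,"gripper": 1}
    - {"dx": -0.01,"dy": 0.28,"dz": 0,"ax": 0,"ay": 0,"az": 0,"gripper": 1}
    - {"dx": -0.01,"dy": 0.28,"dz": 0,"ax": 0,"ay": 0,"az": 0,"gripper": 1}
    - {"dx": -0.01,"dy": 0.28,"dz": 0,"ax": 0,"ay": 0,"az": 0,"gripper": 1}

```text
clock: 21.62
eef_pos: [485.2, -162.2, 269.8]
eef_rot: [3.14, 0.0, 1.041]
wrist_force: [0.9, 0.7, -1.7]
finger_gap: 9.9
finger_force: 40.0
```

Call:
jog_arm:
  commands:
    - {"dx": -0.01,"dy": 0.28,"dz": 0,"ax": 0,"ay": 0,"az": 0,"gripper": 1}
    - {"dx": -0.01,"dy": 0.28,"dz": 0,"ax": 0,"ay": 0,"az": 0,"gripper": 1}
    - {"dx": -0.01,"dy": 0.28,"dz": 0,"ax": 0,"ay": 0,"az": 0,"gripper": 1}
    - {"dx": -0.01,"dy": 0.27,"dz": 0,"ax": 0,"ay": 0,"az": 0,"gripper": 1}
    - {"dx": -0.01,"dy": 0.2,"dz": 0,"ax": 0,"ay": 0,"az": 0,"gripper": 1}
    - {"dx": 0,"dy": 0.15,"dz": 0,"ax": 0,"ay": 0,"az": 0,"gripper": 1}
    - {"dx": 0,"dy": 0,"dz": 0,"ax": 0,"ay": 0,"az": 0,"gripper": 1}

```text
clock: 22.5
eef_pos: [534.1, -193.0, 269.9]
eef_rot: [3.14, 0.0, 1.041]
wrist_force: [0.4, 0.3, -1.6]
finger_gap: 9.7
finger_force: 40.0
```

```bash
python3 - <<'E'
from plan import *
from h import *
np.set_printoptions(precision=1,suppress=True)
s=manip.read_state();S=C["side"];p=s["eef_pos"];bc=p-22.3*V+[0,0,7.6];print(s["clock"],p,"err to target",HT.inv().apply(hang(56,248)-p)/40,s["wrist_force"])
w=cams.camera("wrist");G=cv2.cvtColor(w["image"],cv2.COLOR_RGB2GRAY)
print("hook pred",proj(w,post-20*U+[0,0,235]),proj(w,post+[0,0,255]))
a=S["image"][200:330,280:430,::-1];b=w["image"][:,:,::-1]
A=cv2.resize(a,(692,600),interpolation=2);cv2.imwrite("pics/c6.png",A)
cv2.imwrite("pics/c7.png",b)
print("bar px",[np.array(proj(S,bc+k*V)) for k in(-52,0,52)])
m=cv2.inRange(hsv("side"),(9,105,60),(17,255,255));q=np.array(proj(S,bc));k,l,st,ce=cv2.connectedComponentsWithStats(m);print([(st[i].tolist(),ce[i]) for i in range(1,k) if st[i,4]>15 and np.linalg.norm(ce[i]-q)<40])
E
```

```text
22.6 [ 533.8 -192.8  270. ] err to target [0.  0.  0.7] [ 0.2  0.4 -1.7]
hook pred (np.float64(370.66323099024424), np.float64(302.2867243317507)) (np.float64(408.83861544513775), np.float64(316.0690750128298))
bar px [array([354. , 275.8]), array([350.3, 257.5]), array([347. , 240.4])]
[([348, 240, 9, 37, 140], array([351.4, 260.2]))]
```

Call:
jog_arm:
  commands:
    - {"dx": 0,"dy": 0,"dz": 0.15,"ax": 0,"ay": 0,"az": 0,"gripper": 1}
    - {"dx": 0,"dy": 0,"dz": 0.2,"ax": 0,"ay": 0,"az": 0,"gripper": 1}
    - {"dx": 0,"dy": 0,"dz": 0.2,"ax": 0,"ay": 0,"az": 0,"gripper": 1}
    - {"dx": 0,"dy": 0,"dz": 0.15,"ax": 0,"ay": 0,"az": 0,"gripper": 1}
    - {"dx": 0,"dy": 0,"dz": 0.03,"ax": 0,"ay": 0,"az": 0,"gripper": 1}
    - {"dx": 0,"dy": 0,"dz": 0.02,"ax": 0,"ay": 0,"az": 0,"gripper": 1}

```text
clock: 23.4
eef_pos: [534.0, -193.0, 240.1]
eef_rot: [3.14, 0.0, 1.041]
wrist_force: [1.0, 0.1, -2.5]
finger_gap: 10.0
finger_force: 40.0
```

Call:
jog_arm:
  commands:
    - {"dx": 0,"dy": 0,"dz": 0.02,"ax": 0,"ay": 0,"az": 0,"gripper": 1}
    - {"dx": 0,"dy": 0,"dz": 0.02,"ax": 0,"ay": 0,"az": 0,"gripper": 1}

```text
clock: 23.65
eef_pos: [534.0, -193.0, 238.5]
eef_rot: [3.14, 0.0, 1.041]
wrist_force: [0.1, -0.1, -1.4]
finger_gap: 9.4
finger_force: 40.0
```

Call:
jog_arm:
  commands:
    - {"dx": 0,"dy": 0,"dz": 0.015,"ax": 0,"ay": 0,"az": 0,"gripper": 1}
    - {"dx": 0,"dy": 0,"dz": 0,"ax": 0,"ay": 0,"az": 0,"gripper": 1}

```text
clock: 23.9
eef_pos: [534.1, -193.0, 238.2]
eef_rot: [3.139, 0.0, 1.041]
wrist_force: [-0.9, 1.0, 2.0]
finger_gap: 9.7
finger_force: 40.0
```

Call:
jog_arm:
  commands:
    - {"dx": 0,"dy": 0,"dz": 0.015,"ax": 0,"ay": 0,"az": 0,"gripper": 1}
    - {"dx": 0,"dy": 0,"dz": 0,"ax": 0,"ay": 0,"az": 0,"gripper": 1}

```text
clock: 24.15
eef_pos: [534.2, -193.0, 238.0]
eef_rot: [3.139, -0.0, 1.041]
wrist_force: [-0.9, 1.2, 5.6]
finger_gap: 9.9
finger_force: 40.0
```

Call:
jog_arm:
  commands:
    - {"dx": 0,"dy": 0,"dz": -0.015,"ax": 0,"ay": 0,"az": 0,"gripper": 1}
    - {"dx": 0,"dy": 0,"dz": 0,"ax": 0,"ay": 0,"az": 0,"gripper": 0.88}
    - {"dx": 0,"dy": 0,"dz": 0,"ax": 0,"ay": 0,"az": 0,"gripper": 0.85}
    - {"dx": 0,"dy": 0,"dz": 0,"ax": 0,"ay": 0,"az": 0,"gripper": 0.75}
    - {"dx": 0,"dy": 0,"dz": 0,"ax": 0,"ay": 0,"az": 0,"gripper": 0.72}
    - {"dx": 0,"dy": 0,"dz": 0,"ax": 0,"ay": 0,"az": 0,"gripper": 0.72}
  squeeze: 5

```text
clock: 24.9
eef_pos: [534.0, -193.0, 237.8]
eef_rot: [3.14, 0.0, 1.041]
wrist_force: [-0.3, 0.3, 0.4]
finger_gap: 26.1
finger_force: 0.0
```

```bash
python3 - <<'E'
from plan import *
from h import *
np.set_printoptions(precision=1,suppress=True)
s=manip.read_state();S=C["side"];p=s["eef_pos"];bc=np.array([534.1,-193,238.2])-22.3*V+[0,0,7.6];print(s["clock"],p,s["finger_gap"],s["wrist_force"])
print("bar px",[np.array(proj(S,bc+k*V)) for k in(-52,0,52)])
m=cv2.inRange(hsv("side"),(9,105,60),(17,255,255));m[:, :330]=0;m[:,370:]=0;m[:225]=0;m[295:]=0
for y in range(225,295,3):
    x=np.nonzero(m[y])[0]
    if len(x):print(y,x.min(),x.max())
cv2.imwrite("pics/s8.png",S["image"][:,:,::-1])
E
```

```text
25.0 [ 534.  -192.9  237.8] 26.122133526111835 [ 0.  -0.2  0.1]
bar px [array([353.1, 283.7]), array([349.6, 265.6]), array([346.4, 248.6])]
249 345 349
252 345 349
255 346 349
258 347 350
261 347 351
264 348 351
267 348 352
270 349 352
273 350 353
276 350 353
279 351 354
282 351 354
```

Call:
jog_arm:
  commands:
    - {"dx": 0,"dy": 0,"dz": -0.1,"ax": 0,"ay": 0,"az": 0,"gripper": 0.72}
    - {"dx": 0,"dy": 0,"dz": -0.2,"ax": 0,"ay": 0,"az": 0,"gripper": 0.72}
    - {"dx": 0,"dy": 0,"dz": -0.4,"ax": 0,"ay": 0,"az": 0,"gripper": 0.72}
    - {"dx": 0,"dy": 0,"dz": -0.8,"ax": 0,"ay": 0,"az": 0,"gripper": 0.72}
    - {"dx": 0,"dy": 0,"dz": -1,"ax": 0,"ay": 0,"az": 0,"gripper": 0.72}
    - {"dx": 0,"dy": 0,"dz": -1,"ax": 0,"ay": 0,"az": 0,"gripper": 0.72}
    - {"dx": 0.8,"dy": -0.5,"dz": 0,"ax": 0,"ay": 0,"az": 0,"gripper": 0.72}
    - {"dx": 0.8,"dy": -0.5,"dz": 0,"ax": 0,"ay": 0,"az": 0,"gripper": 0.72}
    - {"dx": 0.8,"dy": -0.5,"dz": 0,"ax": 0,"ay": 0,"az": 0,"gripper": 0.72}
    - {"dx": 0.5,"dy": -0.3,"dz": 0,"ax": 0,"ay": 0,"az": 0,"gripper": 0.72}

```text
clock: 26.25
eef_pos: [530.0, -54.8, 379.1]
eef_rot: [3.139, -0.001, 1.042]
wrist_force: [0.4, -0.5, 0.0]
finger_gap: 26.5
finger_force: 0.0
```

```bash
cat > chk.py <<'E'
from plan import *
from h import *
np.set_printoptions(precision=1,suppress=True)
s=manip.read_state();S,T=C["side"],C["top"];print(s["clock"],s["eef_pos"],s["wrist_force"])
m=cv2.inRange(hsv("side"),(9,105,60),(17,255,255));w=np.zeros_like(m);w[225:300,325:380]=1;m*=w
k,l,st,ce=cv2.connectedComponentsWithStats(m);i=1+st[1:,4].argmax();pts=np.argwhere(l==i)[:,::-1].astype(np.float32)
vx,vy,x0,y0=cv2.fitLine(pts,2,0,.01,.01).ravel();d=np.array([vx,vy])*np.sign(vy);t=(pts-[x0,y0])@d
print("bar side",st[i],[np.array([x0,y0])+d*q for q in(t.max(),t.min())])
# tilt: bar centre fixed, ends V,-V raised by tan
bc=np.array([534.1,-193,238.2])-22.3*V+[0,0,7.6]
for a in(-6,-3,0,3,6):
    D=V*np.cos(np.radians(a))+Z*np.sin(np.radians(a));e=[np.array(proj(S,bc+q*52*D)) for q in(-1,1)];print(a,*e,"slope",(e[0]-e[1])[0]/(e[0]-e[1])[1])
print("meas slope",vx/vy)
E
python3 chk.py; python3 - <<'E'
import cv2,sys;sys.path.insert(0,'.')
from h import C
s=C["side"]["image"][140:380,210:460,::-1];t=C["top"]["image"][130:370,230:480,::-1]
import numpy as np;cv2.imwrite("pics/fin.png",np.hstack([cv2.resize(x,(400,384),interpolation=2) for x in(s,t)]))
E
```

```text
26.35 [530.1 -54.6 379.1] [ 0.7 -0.8  0.3]
bar side [345 247  10  39 159] [array([353.2, 285. ], dtype=float32), array([346.3, 246.9], dtype=float32)]
-6 [353.3 282.2] [346.2 250. ] slope 0.21805273641611153
-3 [353.2 283. ] [346.3 249.3] slope 0.20503884624349425
0 [353.1 283.7] [346.4 248.6] slope 0.1930972742863369
3 [353.  284.3] [346.4 247.9] slope 0.18204256692596138
6 [353.  284.9] [346.5 247.3] slope 0.17172496712788
meas slope 0.18148682
```

View pics/fin.png

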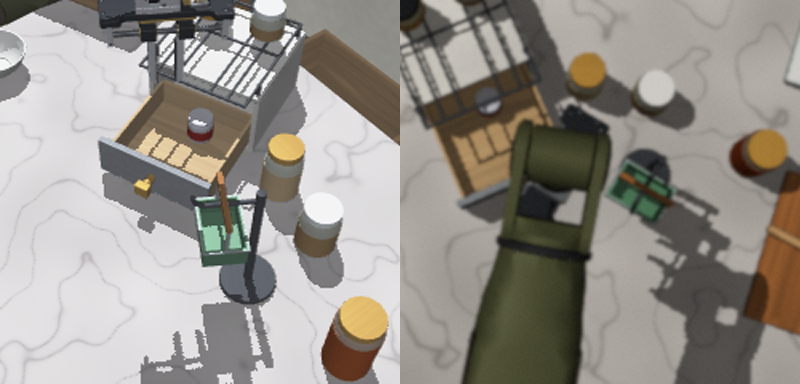

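The final view shows the caddy on the hook, around (222,225) in the left half. The drawer is fully open and the jars are undisturbed. Next I'll check level and stillness numerically from where the body sits under the bar.

Call:
jog_arm:
  commands:
    - {"dx": 0,"dy": 0,"dz": 0,"ax": 0,"ay": 0,"az": 0,"gripper": 0.72}
    - {"dx": 0,"dy": 0,"dz": 0,"ax": 0,"ay": 0,"az": 0,"gripper": 0.72}
    - {"dx": 0,"dy": 0,"dz": 0,"ax": 0,"ay": 0,"az": 0,"gripper": 0.72}

```text
clock: 26.82
eef_pos: [530.2, -56.8, 377.6]
eef_rot: [3.14, 0.0, 1.041]
wrist_force: [-0.3, -0.6, -0.9]
finger_gap: 26.2
finger_force: 0.0
```

```bash
python3 - <<'E'
from plan import *
from h import *
np.set_printoptions(precision=2,suppress=True)
bc=np.array([534.1,-193,238.2])-22.3*V+[0,0,7.6]
import time
C["wrist"]=cams.camera("wrist")
for n in C:
    H=hsv(n);m=cv2.inRange(H,(55,50,30),(90,255,255));o=np.array([bc+a*35*U+b*50*V+z*Z for a in(-1,1) for b in(-1,1) for z in(-61,-103)])
    p=np.array([proj(C[n],q) for q in o]);lo,hi=p.min(0),p.max(0)
    w=np.zeros_like(m);x0,y0=np.maximum(lo-15,0).astype(int);x1,y1=np.maximum(hi+15,0).astype(int);w[y0:y1,x0:x1]=1;m*=w
    ys,xs=np.nonzero(m);
    if len(xs)<30:print(n,"no",lo,hi);continue
    print(n,"meas bbox",xs.min(),xs.max()+1,ys.min(),ys.max()+1,"pred",lo,hi)
    for nm,ax in(("V",V),("U",U)):
        a=np.array(proj(C[n],bc-85*Z+2.5*ax))-proj(C[n],bc-85*Z-2.5*ax);print("   5mm body shift along",nm,a)
    # image hull of the model box against the mask's hull, as centre offset
    hp=cv2.moments(cv2.convexHull(p.astype(np.float32)));hm=cv2.moments(cv2.convexHull(np.c_[xs,ys].astype(np.float32)+.5*0))
    print("   centre diff",np.array([hm["m10"]/hm["m00"]-hp["m10"]/hp["m00"],hm["m01"]/hm["m00"]-hp["m01"]/hp["m00"]]),hm["m00"],hp["m00"])
E
python3 chk.py | egrep "bar side|meas|^[0-9]+\.[0-9]"
```

```text
side meas bbox 333 365 263 307 pred [331.08 262.81] [365.55 307.48]
   5mm body shift along V [-0.3  -1.64]
   5mm body shift along U [ 1.95 -0.18]
   centre diff [ 0.39 -0.62] 1137.5 1258.5060316254385
top meas bbox 360 401 232 269 pred [358.29 229.67] [402.72 269.74]
   5mm body shift along V [-1.51 -0.9 ]
   5mm body shift along U [ 0.88 -1.5 ]
   centre diff [-0.54 -0.36] 815.5 947.7310913209803
wrist meas bbox 343 408 284 359 pred [342.68 284.41] [407.33 372.38]
   5mm body shift along V [ 0.17 -3.56]
   5mm body shift along U [ 3.93 -0.01]
   centre diff [  1.7  -11.83] 2859.5 5335.108271265868
27.075 [530.2 -56.4 377.7] [-0.8  0.   0.3]
bar side [345 247  10  39 161] [array([353.2, 285. ], dtype=float32), array([346.3, 246.9], dtype=float32)]
meas slope 0.18230677
```

The body lies within 2 mm of straight under the bar in all views, so the tilt is about 1° at most. The bar has not moved between readings and the robot is clear of everything. Handing in.

```bash
python3 -c "
from cell import job
print(job.sign_off())"
```

```text
the job is handed in; nothing more can be done
None
```

The drawer is out at its stop, the green caddy hangs by the middle of its bar on the hook (still, about 1° or less off level), the jars near the stand look undisturbed (bowl, mug and spoon not re-measured), and the job was handed in at about 27 s of robot time; no verdict was returned.

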